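# Line up the sample containers by height on the storage rail

## Robot

A 7-joint arm with a two-finger parallel gripper is mounted at the origin on a cart in front of the work surface, level with it; the furniture and walls round the work are solid. World frame = base frame: x ahead of the robot, y to its left, z up, the work surface at z = 0. Lengths are in m, angles in rad, forces in N, time in s.
With the tool pointing down it reaches from about 0.425 to 0.95 m from the base axis. Payload 4.7 kg.
Tool frame: the origin (TCP) lies at the very end of the fingers, on their centre line; the grasp point (between the pads) lies tcp_to_grasp behind it (tcp_to_grasp is the distance from the TCP to the grasp point, in m); z points along the fingers, y is the direction in which the jaws open and shut (so a half turn about z gives the same grasp; the last joint's range is limited). The gripper opens to 87 mm and grips with 3 to 60 N. Pads are 19 mm wide; open, the fingers measure 117 mm over their backs; the gripper's body (75 mm by 190 mm) begins 51 mm behind the grasp point.
Start: joints at [1.071, 0.469, -0.049, 1.532, 0.024, 1.141, -0.082], TCP at [0.306, -0.602, 0.223] pointing down, gripper open.
Joint ranges: [-2.59, 2.59], [-0.33, 1.99], [-1.39, 1.29], [0.1, 2.45], [-1.04, 4.18], [0.21, 1.99], [-2.66, 2.66]. Speed limits (rad/s): [2.57, 2.57, 3.14, 3.14, 3.14, 3.14, 3.14].

## Interface

Orientations are given as a unit quaternion [x, y, z, w].
In Python, from rig import get_obs, camera, finish_job, tcp_to_grasp gives the robot as it stands.
- The arm moves only by the shell command python3 -m inch 'ROWS' [OPENING] [FORCE]. ROWS is a JSON object of lists of equal length, an entry for each row: "delta_pos": the shift along the world's x, y, z in m, a list of three; "turn": the turn about the world's z in degrees. In form: {"delta_pos": [[dx, dy, dz], ...], "turn": [turn, ...]}. A call has 1 to 10 rows; each row shifts and turns the pose as measured when the row begins; what a row does not reach is not made up. A row lasts 1/12 s, in which the tool goes at most 41.7 mm and 7.16 degrees, less where a joint would pass 70% of its speed; a pose out of reach is approached as far as the arm can. A call with a gripper value outside its range is refused whole. OPENING is the finger opening in m, from 0 to 0.087, set as the call begins (- or left out, the last holds). The fingers move at their own pace and stop on an object; FORCE is the grip in N (left out, the last holds). Time passes only in rows, so rows that do not move let the fingers close. It gives the time, the measured TCP pose, the force and the opening at its end, in the units of the state.
- get_obs(): the state, without advancing time (a new reading comes with each control period).
- camera(name): name is "scene" or "side" or "wrist"; returns a dict with "frame" (420x560x3 uint8, blue, green, red), "z_map" (420x560 float32, m along the optical axis (not along the pixel's ray), 0 where there is no reading), "K" (3x3 intrinsics, pixels), "D" ([k1, k2, p1, p2, k3] as OpenCV has them; the pictures are not rectified), "origin" and "orientation" of the camera in the world; the wrist camera has in their place "hand_eye" (4x4, takes a point from camera to tool coordinates, whose origin is the TCP and whose axes are the flange's). Camera axes: x right, y down, z forward; pixel columns grow to the right and rows downward; lengths in m; the calibration is good to about 2 mm. A picture is of the moment at which its call begins: read the wrist's pose just before it.
- finish_job(): hands the job in, once; it reports no verdict.
The state is a dict: "time": time; "qpos": joint angles; "joint_velocities": joint speeds; "joint_torque": joint torques, N m; "ee_pos": TCP position; "tcp_rot": TCP orientation; "ft_force": force on the tool from outside, world axes, zero at the start; "wrist_torque": the same for the moment, N m; "opening": opening from 0.0 (shut) to 1.0 (fully open).
Only numpy, scipy, OpenCV 4.12 (cv2) and the standard library are available. Lean on these libraries where they do the work, as an engineer would, in place of code of your own. Each camera call takes 0.05 s, during which the arm holds its last target.

## Task

Put the four capped containers (two small amber bottles, the wide jar and the slim tube) away on the white storage rail, one upright in the middle of each black disc, in order of height: the shortest next to the red end block, the tallest next to the grey one. Keep them upright all the while and leave the glass beaker where it stands.

Things in the scene. Friction and masses are not known exactly. Their poses are not given: they have to be found in the camera images.
- small_vial_centre (a point): amber bottle with a white cap, 45 mm tall, 27 mm in diameter, round, standing loose on the worktop; the point is on its axis, half-way up (22.5 mm above its foot), z along the axis. It can be held at any height.
- dropper_bottle_centre (a point): amber bottle with a black cap, 58 mm tall, 33 mm in diameter, round, standing loose on the worktop; the point is on its axis, half-way up (29 mm above its foot), z along the axis. It can be held at any height.
- squat_jar_centre (a point): wide white jar with a red cap, 82 mm tall, 66 mm in diameter, round, standing loose on the worktop; the point is on its axis, half-way up (41 mm above its foot), z along the axis. The body is full width up to about 70 mm above its foot; the upper half is best to hold, as the jar stands up between the fingers.
- tall_tube_centre (a point): slim clear tube with a blue screw cap, 112 mm tall, 34 mm in diameter, round, standing loose on the worktop; the point is on its axis, half-way up (56 mm above its foot), z along the axis. It stands on a flat foot; the barrel is 28 mm in diameter, the 34 mm is that of the cap. Hold the barrel above half-way (70 to 88 mm above its foot), so that the cap stays clear of the gripper's palm.
- rail: The storage rail: a low white plinth fixed to the worktop, 72 mm (x) by 295 mm (y), top face flat and 18 mm above the worktop. Origin at the centre of its underside; y runs along the row. Four places, round black discs 56 mm across with a small white dot in the middle, flush with the top, centred at x = 0 and y = -97.5, -32.5, +32.5 and +97.5 mm in its frame. Its position and yaw differ at every start. It stands in front of a keyboard 16 mm high.
- red_end: The red end block, 72 x 16 x 16 mm, fixed across one end of the rail's top, 138.5 mm from the rail's middle along its y; whether it is the +y or the -y end differs at every start. Origin at the centre of its underside.
- grey_end: The grey end block, 72 x 16 x 16 mm, fixed across one end of the rail's top, 138.5 mm from the rail's middle along its y; whether it is the +y or the -y end differs at every start. Origin at the centre of its underside.
- glass_beaker_centre (a point): A glass beaker, 69 mm in diameter, 80 mm tall, standing loose behind the keyboard, a bystander to leave alone; the point is on its axis, half-way up (40 mm above its foot).
Mind the look-alikes: they are no part of the job. What is shaped like the part that bears squat_jar_centre but purple is not meant. Leave any yellow look-alike of the part that bears small_vial_centre alone.

How it is judged:
At the end, for the whole second after the job is handed in: The four containers stand released and at rest on the rail, upright (within 0.08 rad), in order of height from the red end (45, 58, 82, 112 mm) to the grey end, each within 12 mm of its disc's centre along and across the rail; the beaker is within 20 mm of where it stood (((y of red_end in the frame of rail above 0 m and y of small_vial_centre in the frame of rail between 0.0855 and 0.1095 m and y of dropper_bottle_centre in the frame of rail between 0.0205 and 0.0445 m and y of squat_jar_centre in the frame of rail between -0.0445 and -0.0205 m and y of tall_tube_centre in the frame of rail between -0.1095 and -0.0855 m) or (y of red_end in the frame of rail below 0 m and y of small_vial_centre in the frame of rail between -0.1095 and -0.0855 m and y of dropper_bottle_centre in the frame of rail between -0.0445 and -0.0205 m and y of squat_jar_centre in the frame of rail between 0.0205 and 0.0445 m and y of tall_tube_centre in the frame of rail between 0.0855 and 0.1095 m)) and x of small_vial_centre in the frame of rail between -0.012 and 0.012 m and height (world z) of small_vial_centre between 0.0365 and 0.0445 m and angle between each of small_vial_centre, dropper_bottle_centre, squat_jar_centre, tall_tube_centre's own z axis and vertical below 0.08 rad and linear speed of each of small_vial, dropper_bottle, squat_jar, tall_tube below 0.02 m/s and angular speed of each of small_vial, dropper_bottle, squat_jar, tall_tube below 0.2 rad/s and x of dropper_bottle_centre in the frame of rail between -0.012 and 0.012 m and height (world z) of dropper_bottle_centre between 0.043 and 0.051 m and x of squat_jar_centre in the frame of rail between -0.012 and 0.012 m and height (world z) of squat_jar_centre between 0.055 and 0.063 m and x of tall_tube_centre in the frame of rail between -0.012 and 0.012 m and height (world z) of tall_tube_centre between 0.07 and 0.078 m and distance of glass_beaker_centre from where it was at the start of the episode below 0.02 m); the robot touches nothing.
It fails at once if the amber bottle with a white cap is tipped by more than 0.5 rad (angle between small_vial_centre's own z axis and vertical above 0.5 rad).
It fails at once if the amber bottle with a black cap is tipped by more than 0.5 rad (angle between dropper_bottle_centre's own z axis and vertical above 0.5 rad).
It fails at once if the wide white jar with a red cap is tipped by more than 0.5 rad (angle between squat_jar_centre's own z axis and vertical above 0.5 rad).
It fails at once if the slim clear tube with a blue screw cap is tipped by more than 0.5 rad (angle between tall_tube_centre's own z axis and vertical above 0.5 rad).
It fails at once if the glass beaker is shoved more than 20 mm (distance of glass_beaker_centre from where it was at the start of the episode above 0.02 m).
It also fails if it takes over 115 s, if anything falls off the work surface, if the arm or the gripper's body presses on something with over 40 N, if the wrist force passes 120 N, or if a joint passes its speed limit or range.

## Working session

There is one attempt and no reset: what is moved stays moved. The work goes in short steps, Python scripts to look and compute and a shell command to move; the robot and the scene stay as the last step left them, time stands still between calls to the robot, and variables do not carry over. Pictures are saved under pics/ and viewed, and the job is handed in when it is done.

```bash
ls; mkdir -p pics
python3 - <<'E'
from rig import get_obs,camera,tcp_to_grasp
import cv2
print(tcp_to_grasp); o=get_obs(); print(o)
for n in ["scene","side","wrist"]:
    c=camera(n); cv2.imwrite(f"pics/{n}0.png",c["frame"]); print(n,c["K"],c["D"],c.get("origin"),c.get("orientation"),c.get("hand_eye"))
print(get_obs()["time"])
E
```

```text
pics
0.0187
{'time': 0.0, 'qpos': array([ 1.07111654,  0.46945527, -0.04857352,  1.53369376,  0.02412859,
        1.14098762, -0.08230411]), 'joint_velocities': array([ 8.76989892e-04,  7.82982445e-04,  4.74361547e-04,  2.46131570e-03,
       -4.45062828e-04,  3.03658344e-05, -6.42359325e-04]), 'joint_torque': array([ 2.62724343e-04, -5.07980955e+01, -8.12444463e-02, -2.36152357e+01,
       -6.14008144e-02,  3.78634769e-02,  1.70936050e-04]), 'ee_pos': array([ 0.30588654, -0.60104223,  0.22149012]), 'tcp_rot': array([ 9.72420646e-01,  2.33231920e-01, -2.80029476e-04, -9.37863528e-04]), 'ft_force': array([0.12271159, 0.21115408, 0.05650744]), 'wrist_torque': array([-0.01282808, -0.0300536 ,  0.05310123]), 'opening': 0.998788069052988}
scene [[390.56775956   0.         287.24097472]
 [  0.         390.56775956 211.95253754]
 [  0.           0.           1.        ]] [-0.09170394  0.          0.          0.          0.        ] [ 0.06249912 -0.41073791  0.55066247] [ 0.82350261 -0.28907138  0.17341419 -0.45629892] None
side [[465.44765634   0.         277.17120535]
 [  0.         465.44765634 205.37605805]
 [  0.           0.           1.        ]] [-0.04255821  0.          0.          0.          0.        ] [ 0.08371238 -0.67842212  0.44064717] [ 0.79634302 -0.19588597  0.14532966 -0.55348511] None
wrist [[319.53906506   0.         277.45152663]
 [  0.         319.53906506 214.36986956]
 [  0.           0.           1.        ]] [-0.03502786  0.          0.          0.          0.        ] None None [[-2.81699714e-04 -9.68394342e-01 -2.49423976e-01  6.76153271e-02]
 [ 9.99999945e-01 -3.16184261e-04  9.81916467e-05 -7.01658669e-04]
 [-1.73952171e-04 -2.49423935e-01  9.68394378e-01 -1.62806092e-01]
 [ 0.00000000e+00  0.00000000e+00  0.00000000e+00  1.00000000e+00]]
0.15
```

View pics/scene0.png

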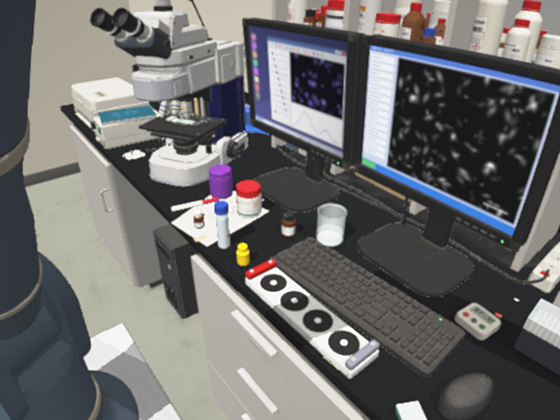

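View pics/side0.png

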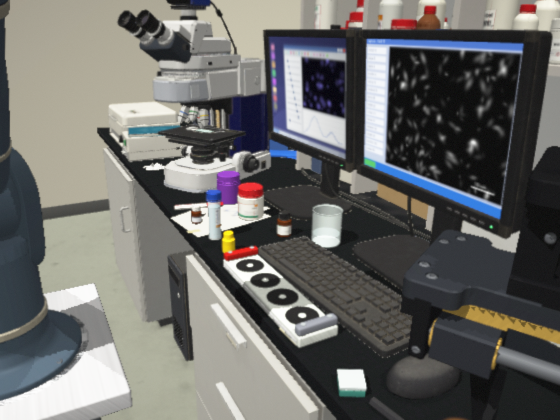

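View pics/wrist0.png

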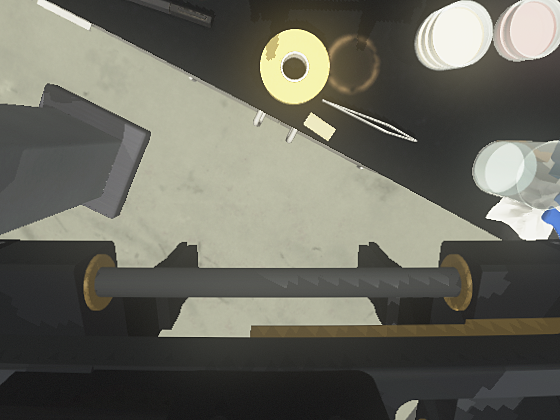

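The scene view shows the rail with its red end block at (262,268) and the grey one at (362,355). The vial is at (199,220), the tube at (222,225), the jar at (248,197), the dropper at (289,224) and the beaker at (331,224). The decoys are yellow (243,254) and purple (220,180).

```bash
cat > h.py <<'E'
import numpy as np, cv2
from rig import get_obs,camera,tcp_to_grasp
from scipy.spatial.transform import Rotation as R
def pose(c,o=None):
    if c.get("origin") is not None: return R.from_quat(c["orientation"]).as_matrix(),np.array(c["origin"])
    T=np.array(c["hand_eye"]); Rt=R.from_quat(o["tcp_rot"]).as_matrix()
    return Rt@T[:3,:3], Rt@T[:3,3]+o["ee_pos"]
def rays(c,px,o=None):
    Rm,t=pose(c,o); p=cv2.undistortPoints(np.array(px,float).reshape(-1,1,2),c["K"],np.array(c["D"])).reshape(-1,2)
    return np.c_[p,np.ones(len(p))]@Rm.T,t
def onplane(c,px,z,o=None):
    d,t=rays(c,px,o); return t+d*((z-t[2])/d[:,2])[:,None]
def cloud(c,o=None):
    h,w=c["z_map"].shape; u,v=np.meshgrid(np.arange(w),np.arange(h))
    d,t=rays(c,np.c_[u.ravel(),v.ravel()],o)
    return (t+d*c["z_map"].reshape(-1,1)).reshape(h,w,3)
def proj(c,P,o=None):
    Rm,t=pose(c,o); q=(np.atleast_2d(P)-t)@Rm
    return cv2.projectPoints(q,np.zeros(3),np.zeros(3),c["K"],np.array(c["D"]))[0].reshape(-1,2)
E
python3 - <<'E'
from h import *
np.set_printoptions(precision=4,suppress=True)
for n in ["scene","side"]:
    c=camera(n); P=cloud(c); hsv=cv2.cvtColor(c["frame"],cv2.COLOR_BGR2HSV)
    H,S,V=[hsv[...,i].astype(int) for i in range(3)]
    on=(P[...,2]>-.02)&(P[...,2]<.2)&(c["z_map"]>0)&(P[...,0]<1.1)
    np.save(f"{n}_P.npy",P)
    M={"red":((H<8)|(H>172))&(S>150)&(V>80),"blue":(H>100)&(H<128)&(S>120)&(V>60),"amber":(H>3)&(H<16)&(S>90)&(V>30)&(V<190),"yellow":(H>20)&(H<32)&(S>150),"white":(S<40)&(V>170)}
    for k,m in M.items():
        m=(m&on).astype(np.uint8); nn,l,st,ce=cv2.connectedComponentsWithStats(m)
        for i in range(1,nn):
            if st[i,4]>=15:
                q=P[l==i]; print(n,k,ce[i].round(1),st[i,4],"med",np.median(q,0),"min",np.percentile(q,3,0),"max",np.percentile(q,97,0))
    im=c["frame"]; crop=im[160:380,140:420] ; cv2.imwrite(f"pics/{n}_z.png",cv2.resize(crop,None,fx=2.7,fy=2.7,interpolation=cv2.INTER_CUBIC))
E
```

```text
scene red [247.8 188.3] 369 med [0.5522 0.3253 0.0804] min [ 0.5278  0.3059 -0.002 ] max [0.6387 0.5014 0.0839]
scene red [209.9 200. ] 36 med [0.4996 0.4408 0.0086] min [ 0.4841  0.4373 -0.0031] max [0.5199 0.4732 0.0127]
scene red [260.1 268.6] 241 med [0.4234 0.0958 0.0318] min [0.3915 0.0922 0.0002] max [0.4593 0.1407 0.0352]
scene blue [214.6 109.9] 147 med [0.6624 0.6721 0.1791] min [0.6535 0.6558 0.1572] max [0.6728 0.6899 0.1983]
scene blue [251.2 123.3] 204 med [0.9301 0.8471 0.0212] min [0.7268 0.5091 0.0066] max [0.9655 0.9377 0.1458]
scene blue [217.9 134.2] 51 med [0.6662 0.6624 0.1009] min [0.6543 0.655  0.0751] max [0.6724 0.6836 0.1192]
scene blue [447.6 200.6] 1117 med [ 0.7371 -0.1087  0.1764] min [ 0.7319 -0.2372  0.1684] max [0.7438 0.0713 0.1845]
scene blue [220.6 207.3] 146 med [0.4231 0.2435 0.1104] min [0.4124 0.2356 0.0957] max [0.4369 0.2622 0.1134]
scene amber [198.3 219. ] 37 med [0.4154 0.3479 0.0271] min [0.4078 0.3452 0.0212] max [0.4252 0.3571 0.0323]
scene amber [288.2 222.8] 75 med [0.5699 0.1861 0.0373] min [0.5626 0.1799 0.029 ] max [0.5898 0.2063 
[... 7108 characters left out ...]

side white [282.4 303.4] 2148 med [ 0.407  -0.1047  0.0166] min [ 0.3893 -0.1863  0.004 ] max [0.4589 0.0901 0.033 ]
side white [249.6 264.7] 17 med [0.4262 0.0594 0.0177] min [0.4212 0.0549 0.016 ] max [0.4312 0.0686 0.0188]
side white [ 72.9 297.3] 1016 med [ 0.1063  0.1183 -0.0007] min [ 0.066   0.0753 -0.0022] max [0.145  0.1531 0.0009]
side white [301.7 314.9] 34 med [ 0.4272 -0.1346  0.0174] min [ 0.4225 -0.1407  0.0165] max [ 0.4337 -0.1284  0.0184]
side white [ 72.  387.9] 5056 med [ 0.0867 -0.1257 -0.0007] min [ 0.0022 -0.1605 -0.0039] max [ 0.1435 -0.0582  0.0009]
side white [351.  379.5] 537 med [ 0.4086 -0.293   0.016 ] min [ 0.3902 -0.3108  0.0128] max [ 0.4274 -0.2728  0.0175]
```

View pics/scene_z.png

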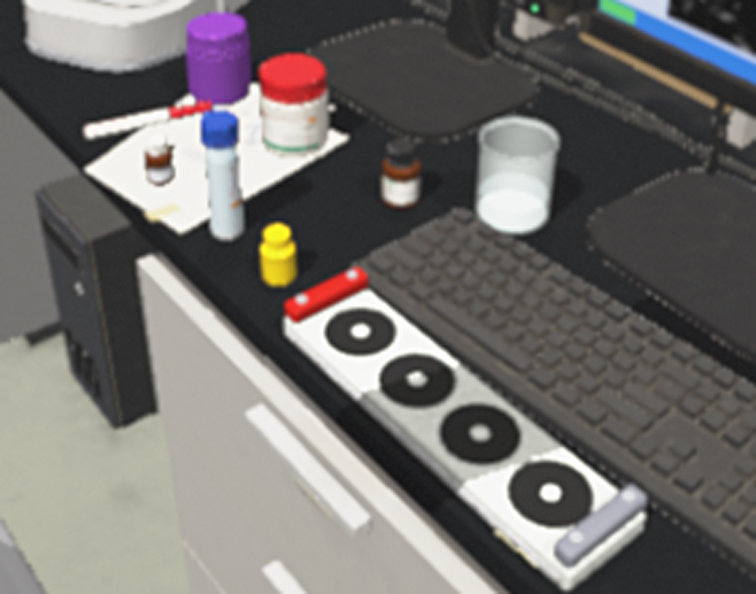

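View pics/side_z.png

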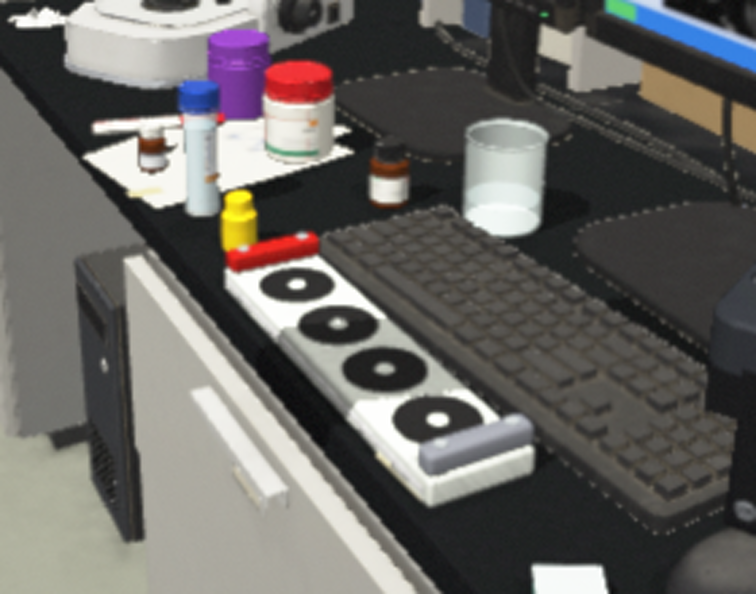

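Run:
```python
from h import *
from scipy.optimize import least_squares
np.set_printoptions(precision=4,suppress=True)
# dots on plane z=.018
C={n:camera(n) for n in ["scene","side"]}
dots={"scene":[(273.1,282.2),(293.8,299.6),(317.3,319.9),(343.5,342.0)],"side":[(249.6,264.7),None,None,(301.7,314.9)]}
for n in C:
    for d in dots[n]:
        if d: print(n,onplane(C[n],[d],.018))
obj={"vial":((.42,.357),.0135,(.006,.022),.045),"drop":((.575,.197),.0165,(.006,.03),.058),"jar":((.56,.335),.033,(.01,.065),.082),"tube":((.425,.247),.017,(.098,.109),.112),"yellow":((.43,.168),.0135,(.006,.022),.045),"purple":((.56,.44),.033,(.01,.065),.082),"beaker":((.645,.105),.0345,(.01,.075),.08)}
for n,c in C.items():
    P=cloud(c).reshape(-1,3)
    for k,(g,r,(a,b),ht) in obj.items():
        g=np.array(g)
        for it in range(3):
            m=(P[:,2]>a)&(P[:,2]<b)&(np.linalg.norm(P[:,:2]-g,axis=1)<r+.008)
            q=P[m][:,:2]
            if len(q)<8: break
            s=least_squares(lambda p:np.hypot(*(q-p[:2]).T)-r,g,loss="soft_l1",f_scale=.001); g=s.x
        # top-face centroid
        mt=(abs(P[:,2]-ht)<.003)&(np.linalg.norm(P[:,:2]-g,axis=1)<r+.01)
        s2=least_squares(lambda p:np.hypot(*(q-p[:2]).T)-p[2],[*g,r]) if len(q)>8 else None
        print(n,k,len(q),g,"free",s2.x if s2 else None,"top",np.median(P[mt],0) if mt.any() else None,mt.sum())
```

```text
scene [[0.4271 0.0601 0.018 ]]
scene [[ 0.4281 -0.0035  0.018 ]]
scene [[ 0.428  -0.0696  0.018 ]]
scene [[ 0.4286 -0.1348  0.018 ]]
side [[0.4257 0.0595 0.018 ]]
side [[ 0.4268 -0.1357  0.018 ]]
scene vial 62 [0.4204 0.3592] free [0.4202 0.3589 0.0133] top [0.4206 0.3564 0.0444] 34
scene drop 113 [0.5792 0.1965] free [0.5793 0.1966 0.0166] top [0.5782 0.1941 0.0578] 50
scene jar 475 [0.5589 0.337 ] free [0.5587 0.3365 0.0326] top [0.5573 0.3316 0.082 ] 213
scene tube 66 [0.4292 0.2536] free [0.4294 0.2538 0.0172] top [0.428  0.2508 0.1119] 103
scene yellow 72 [0.4285 0.1712] free [0.4287 0.1715 0.0137] top [0.426  0.1702 0.0445] 48
scene purple 414 [0.5518 0.4671] free [0.5518 0.4671 0.033 ] top [0.5492 0.464  0.0804] 153
scene beaker 881 [0.6449 0.1171] free [0.6432 0.1157 0.0318] top [0.6483 0.1173 0.0797] 110
side vial 67 [0.4193 0.3571] free [0.419  0.3563 0.0128] top [0.4186 0.3537 0.0433] 21
side drop 142 [0.5776 0.1948] free [0.5773 0.1944 0.0162] top [0.5778 0.1946 0.0565] 34
side jar 542 [0.5576 0.3357] free [0.5574 0.3353 0.0326] top [0.5557 0.3316 0.0809] 155
side tube 77 [0.4278 0.2521] free [0.4276 0.2516 0.0167] top [0.4251 0.2474 0.1109] 65
side yellow 81 [0.4268 0.1699] free [0.4264 0.1687 0.0125] top [0.4272 0.1685 0.0437] 32
side purple 368 [0.5516 0.4666] free [0.5508 0.4649 0.0315] top [0.5506 0.4618 0.081 ] 121
side beaker 979 [0.643  0.1165] free [0.6416 0.1144 0.0319] top [0.6461 0.1209 0.0785] 87
```

```bash
python3 -m inch '{"delta_pos": [[0.015,0.03,0.012],[0.015,0.035,0.012],[0.015,0.035,0.01],[0.015,0.035,0],[0.015,0.035,0],[0.015,0.035,0],[0.015,0.035,0],[0.015,0.035,0],[0.015,0.035,0],[0.01,0.035,0]], "turn": [6,6,6,6,6,6,6,6,6,6]}' 0.087 20; python3 -c "
from rig import get_obs;print(get_obs()['qpos'])"
```

```text
time: 1.18
ee_pos: [0.4474, -0.2509, 0.2573]
tcp_rot: [0.715, 0.699, -0.002, 0.005]
ft_force: [0.9, -0.3, 0.5]
opening: 1.0
[ 0.78021875  0.19484556 -0.41061648  1.85547198  0.09670215  1.10114289
  0.30991066]
```

```bash
python3 -m inch '{"delta_pos": [[0.003,0.038,0],[0.003,0.038,0],[0,0.038,0],[0,0.038,0],[0,0.038,0],[0,0.038,0],[0,0.038,0],[0,0.038,0],[-0.003,0.038,0],[-0.003,0.038,0]], "turn": [1,0,0,0,0,0,0,0,0,0]}'; python3 -c "
from rig import get_obs;print(get_obs()['qpos'])"
```

```text
time: 2.02
ee_pos: [0.4471, 0.1472, 0.2606]
tcp_rot: [0.708, 0.706, 0.0, 0.011]
ft_force: [1.6, 0.9, -0.2]
opening: 0.998
[ 0.24767623  0.15291991 -0.73487169  1.92267047  0.13720728  1.1025555
 -0.54575332]
```

```bash
python3 -m inch '{"delta_pos": [[-0.005,0.025,-0.005],[-0.005,0.025,-0.005],[-0.004,0.022,-0.005],[-0.003,0.015,-0.005],[0,0.006,0],[0,0,0]], "turn": [0,0,0,0,0,0]}'
python3 - <<'E'
from h import *
print(get_obs()['qpos'],get_obs()['ee_pos'])
o=get_obs();c=camera("wrist");cv2.imwrite("pics/w1.png",c["frame"])
for k,p in dict(tube=(.4285,.253,.112),yel=(.4275,.1705,.045),vial=(.42,.358,.045)).items(): print(k,proj(c,p,o))
E
```

```text
time: 2.52
ee_pos: [0.4262, 0.2554, 0.2425]
tcp_rot: [0.702, 0.712, 0.004, 0.01]
ft_force: [0.9, 0.4, 0.4]
opening: 1.0
[ 0.0490553   0.23511041 -0.79474834  1.89529411  0.21187621  1.08017784
 -0.8180328 ] [0.4261793  0.25541494 0.24246911]
tube [[277.67633164 208.2829737 ]]
yel [[274.78718382 261.04130897]]
vial [[269.64590649  97.48859892]]
```

View pics/w1.png

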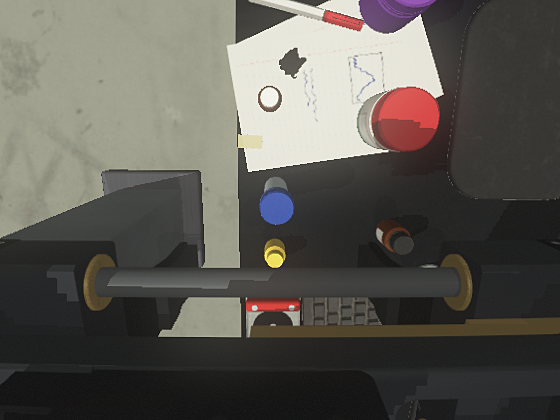

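Wrist view: the blue cap is at (276,207), predicted (278,208), so the tube position is confirmed. Now I descend to grip it at about 79 mm.

```bash
python3 -m inch '{"delta_pos": [[0.002,-0.002,-0.035],[0,0,-0.035],[0,0,-0.035],[0,0,-0.035],[0,0,-0.025],[0,0,-0.01],[0,0,0]], "turn": [0,0,0,0,0,0,0]}'
```

```text
time: 3.15
ee_pos: [0.4368, 0.2425, 0.0656]
tcp_rot: [0.709, 0.705, 0.008, 0.016]
ft_force: [0.4, 0.5, 0.9]
opening: 0.999
```

```bash
python3 -m inch '{"delta_pos": [[-0.004,0.005,-0.003],[-0.004,0.005,-0.002],[0,0,0],[0,0,0]], "turn": [0,0,0,0]}'
```

```text
time: 3.48
ee_pos: [0.4317, 0.2532, 0.0643]
tcp_rot: [0.711, 0.703, 0.011, 0.018]
ft_force: [-0.0, 0.0, -0.0]
opening: 1.001
```

```bash
cat > st.py <<'E'
from h import *
o=get_obs(); M=R.from_quat(o["tcp_rot"]).as_matrix()
g=o["ee_pos"]-M[:,2]*tcp_to_grasp
print("t",round(o["time"],2),"tcp",o["ee_pos"].round(4),"grasp",g.round(4),"z",M[:,2].round(3),"yaw y-axis deg",np.degrees(np.arctan2(M[1,1],M[0,1])).round(1),"open",round(o["opening"]*87,1),"F",o["ft_force"].round(1),"q",o["qpos"].round(2))
E
python3 st.py
```

```text
t 3.48 tcp [0.4317 0.2532 0.0643] grasp [0.431  0.2534 0.083 ] z [ 0.04  -0.01  -0.999] yaw y-axis deg -0.6 open 87.1 F [-0.  0. -0.] q [-0.11  0.47 -0.65  2.08  0.49  0.71 -1.09]
```

```bash
python3 -m inch '{"delta_pos": [[-0.003,0,-0.003],[0,0,0],[0,0,0]], "turn": [0,0,0]}' ; python3 st.py; python3 -m inch '{"delta_pos": [[0,0,0],[0,0,0],[0,0,0],[0,0,0],[0,0,0],[0,0,0],[0,0,0],[0,0,0]], "turn": [0,0,0,0,0,0,0,0]}' 0.02 20; python3 st.py
```

```text
time: 3.73
ee_pos: [0.43, 0.2548, 0.0639]
tcp_rot: [0.71, 0.704, 0.013, 0.019]
ft_force: [-0.3, -0.2, 0.4]
opening: 0.996
t 3.73 tcp [0.43   0.2548 0.0639] grasp [0.4291 0.255  0.0825] z [ 0.046 -0.008 -0.999] yaw y-axis deg -0.5 open 86.7 F [-0.3 -0.2  0.4] q [-0.12  0.46 -0.65  2.09  0.49  0.71 -1.1 ]
time: 4.4
ee_pos: [0.4305, 0.2547, 0.0644]
tcp_rot: [0.71, 0.703, 0.014, 0.019]
ft_force: [0.5, -0.8, -0.4]
opening: 0.48
t 4.4 tcp [0.4305 0.2547 0.0644] grasp [0.4296 0.2548 0.0831] z [ 0.047 -0.007 -0.999] yaw y-axis deg -0.6 open 41.7 F [ 0.5 -0.8 -0.4] q [-0.12  0.46 -0.65  2.09  0.49  0.71 -1.1 ]
```

Fingers are still closing, so I keep waiting.

```bash
python3 -m inch '{"delta_pos": [[0,0,0],[0,0,0],[0,0,0],[0,0,0],[0,0,0]], "turn": [0,0,0,0,0]}'; python3 st.py
```

```text
time: 4.82
ee_pos: [0.43, 0.2548, 0.0644]
tcp_rot: [0.71, 0.703, 0.014, 0.019]
ft_force: [0.4, 0.3, 0.7]
opening: 0.324
t 4.82 tcp [0.43   0.2548 0.0644] grasp [0.4291 0.2549 0.0831] z [ 0.046 -0.008 -0.999] yaw y-axis deg -0.6 open 28.2 F [0.4 0.3 0.7] q [-0.12  0.46 -0.65  2.09  0.49  0.71 -1.1 ]
```

```bash
python3 -m inch '{"delta_pos": [[0,0,0.015],[0,0,0.02],[0,0,0.02],[0,0,0.02],[0,0,0.02],[0,0,0.01],[0,0,0]], "turn": [0,0,0,0,0,0,0]}'; python3 st.py;  python3 - <<'E'
from h import *
c=camera("side");cv2.imwrite("pics/s1.png",c["frame"][100:340,120:440])
E
```

```text
time: 5.4
ee_pos: [0.4282, 0.2532, 0.1715]
tcp_rot: [0.71, 0.704, 0.011, 0.018]
ft_force: [-0.4, 1.0, -1.0]
opening: 0.322
t 5.4 tcp [0.4282 0.2532 0.1715] grasp [0.4274 0.2534 0.1902] z [ 0.041 -0.01  -0.999] yaw y-axis deg -0.5 open 28.0 F [-0.4  1.  -1. ] q [-0.    0.31 -0.76  1.99  0.31  0.92 -0.93]
```

View pics/s1.png

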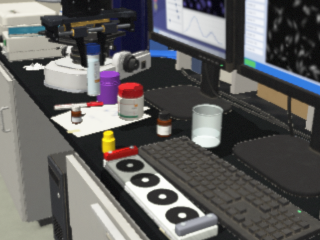

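The crop shows the tube hanging upright in the gripper at (95,75). Now I carry it to the grey-end disc.

```bash
python3 -m inch '{"delta_pos": [[0.005,-0.02,0],[0.005,-0.03,0],[0.005,-0.033,0],[0.003,-0.033,0],[0,-0.033,0],[0,-0.033,0],[0,-0.033,0],[0,-0.033,0],[0,-0.033,0],[0,-0.033,0]], "turn": [0,0,0,0,0,0,0,0,0,0]}'; python3 st.py
```

```text
time: 6.28
ee_pos: [0.4366, -0.0676, 0.1593]
tcp_rot: [0.704, 0.71, 0.007, 0.01]
ft_force: [1.0, -0.8, -0.3]
opening: 0.324
t 6.28 tcp [ 0.4366 -0.0676  0.1593] grasp [ 0.4362 -0.0675  0.178 ] z [ 0.024 -0.004 -1.   ] yaw y-axis deg 0.6 open 28.2 F [ 1.  -0.8 -0.3] q [ 0.62  0.21 -0.64  2.12  0.17  0.84 -0.1 ]
```

```bash
python3 -m inch '{"delta_pos": [[-0.002,-0.022,0],[-0.002,-0.018,0],[-0.002,-0.012,0],[-0.002,-0.006,0],[0,0,0],[0,0,0]], "turn": [0,0,0,0,0,0]}'; python3 st.py
python3 - <<'E'
from h import *
np.set_printoptions(precision=4,suppress=True)
from scipy.optimize import least_squares
for n in ["scene","side"]:
    c=camera(n);P=cloud(c); cv2.imwrite(f"pics/{n}2.png",c["frame"][180:400,200:440])
    hsv=cv2.cvtColor(c["frame"],cv2.COLOR_BGR2HSV)
    m=(hsv[...,0]>100)&(hsv[...,0]<128)&(hsv[...,1]>120)&(hsv[...,2]>60)&(P[...,0]>.38)&(P[...,0]<.47)&(abs(P[...,1]+.135)<.05)
    q=P[m]; print(n,len(q))
    if len(q): print(q.min(0),q.max(0),least_squares(lambda p:np.hypot(*(q[:,:2]-p).T)-.017,[.428,-.135],loss="soft_l1",f_scale=.001).x)
E
```

```text
time: 6.78
ee_pos: [0.4213, -0.1369, 0.1512]
tcp_rot: [0.709, 0.705, 0.002, 0.004]
ft_force: [1.1, -0.3, 0.2]
opening: 0.325
t 6.78 tcp [ 0.4213 -0.1369  0.1512] grasp [ 0.4212 -0.1368  0.1699] z [ 0.009 -0.002 -1.   ] yaw y-axis deg -0.4 open 28.3 F [ 1.1 -0.3  0.2] q [ 0.74  0.22 -0.59  2.12  0.17  0.83  0.05]
scene 134
[ 0.3922 -0.1784  0.1739] [ 0.4554 -0.1455  0.4825] [ 0.4228 -0.1383]
side 333
[ 0.4009 -0.1581  0.1789] [ 0.4341 -0.1252  0.2071] [ 0.4213 -0.1391]
```

View pics/scene2.png

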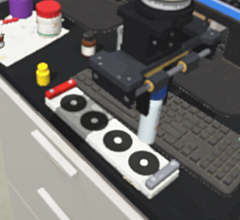

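```bash
python3 -m inch '{"delta_pos": [[0.003,0.001,-0.012],[0.003,0.001,-0.012],[0,0,-0.012],[0,0,-0.012],[0,0,-0.006],[0,0,0],[0,0,0]], "turn": [0,0,0,0,0,0,0]}'; python3 st.py
```

```text
time: 7.47
ee_pos: [0.4311, -0.1263, 0.0966]
tcp_rot: [0.704, 0.711, 0.005, 0.006]
ft_force: [-0.2, -0.0, -0.6]
opening: 0.323
t 7.47 tcp [ 0.4311 -0.1263  0.0966] grasp [ 0.4308 -0.1263  0.1153] z [ 0.015 -0.002 -1.   ] yaw y-axis deg 0.6 open 28.1 F [-0.2 -0.  -0.6] q [ 0.67  0.32 -0.56  2.16  0.26  0.71 -0.05]
```

```bash
python3 -m inch '{"delta_pos": [[-0.001,-0.004,-0.003],[-0.001,-0.003,-0.003],[0,0,-0.003],[0,0,0],[0,0,0]], "turn": [0,0,0,0,0]}'; python3 st.py
```

```text
time: 7.88
ee_pos: [0.4304, -0.1341, 0.0888]
tcp_rot: [0.703, 0.711, 0.005, 0.008]
ft_force: [0.4, 0.6, -0.7]
opening: 0.325
t 7.88 tcp [ 0.4304 -0.1341  0.0888] grasp [ 0.4301 -0.134   0.1075] z [ 0.018 -0.003 -1.   ] yaw y-axis deg 0.6 open 28.3 F [ 0.4  0.6 -0.7] q [ 0.68  0.33 -0.55  2.17  0.27  0.69 -0.05]
```

```bash
python3 -m inch '{"delta_pos": [[-0.003,0,-0.002],[0,0,-0.002],[0,0,-0.001],[0,0,0]], "turn": [0,0,0,0]}'; python3 st.py
```

```text
time: 8.22
ee_pos: [0.4272, -0.1344, 0.0837]
tcp_rot: [0.704, 0.71, 0.005, 0.008]
ft_force: [0.4, -0.7, -0.7]
opening: 0.323
t 8.22 tcp [ 0.4272 -0.1344  0.0837] grasp [ 0.4269 -0.1344  0.1024] z [ 0.019 -0.004 -1.   ] yaw y-axis deg 0.6 open 28.1 F [ 0.4 -0.7 -0.7] q [ 0.68  0.34 -0.55  2.18  0.28  0.67 -0.05]
```

```bash
python3 -m inch '{"delta_pos": [[0.0,0,-0.001],[0,0,-0.001],[0,0,0]], "turn": [0,0,0]}'; python3 st.py
```

```text
time: 8.47
ee_pos: [0.4277, -0.1345, 0.0826]
tcp_rot: [0.704, 0.71, 0.005, 0.009]
ft_force: [1.1, 0.3, -0.3]
opening: 0.32
t 8.47 tcp [ 0.4277 -0.1345  0.0826] grasp [ 0.4273 -0.1344  0.1013] z [ 0.019 -0.005 -1.   ] yaw y-axis deg 0.6 open 27.9 F [ 1.1  0.3 -0.3] q [ 0.67  0.34 -0.54  2.18  0.28  0.67 -0.06]
```

```bash
python3 -m inch '{"delta_pos": [[0.0,0,-0.001],[0,0,-0.001],[0,0,0],[0,0,0]], "turn": [0,0,0,0]}'; python3 st.py
```

```text
time: 8.8
ee_pos: [0.4287, -0.1348, 0.0829]
tcp_rot: [0.704, 0.711, 0.005, 0.01]
ft_force: [0.8, 0.2, -0.3]
opening: 0.321
t 8.8 tcp [ 0.4287 -0.1348  0.0829] grasp [ 0.4283 -0.1346  0.1016] z [ 0.02  -0.007 -1.   ] yaw y-axis deg 0.6 open 27.9 F [ 0.8  0.2 -0.3] q [ 0.67  0.34 -0.54  2.18  0.29  0.67 -0.06]
```

```bash
cat > cap.py <<'E'
from h import *
c=camera("side");P=cloud(c)
hsv=cv2.cvtColor(c["frame"],cv2.COLOR_BGR2HSV)
m=(hsv[...,0]>100)&(hsv[...,0]<128)&(hsv[...,1]>120)&(hsv[...,2]>60)&(P[...,0]>.38)&(P[...,0]<.47)&(abs(P[...,1]+.135)<.05)
q=P[m]; print(len(q),np.percentile(q,[2,98],axis=0).round(4))
cv2.imwrite("pics/s3.png",cv2.resize(c["frame"][200:380,220:420],None,fx=3,fy=3))
E
python3 cap.py
```

```text
320 [[ 0.4124 -0.1555  0.112 ]
 [ 0.4403 -0.1283  0.1308]]
```

View pics/s3.png

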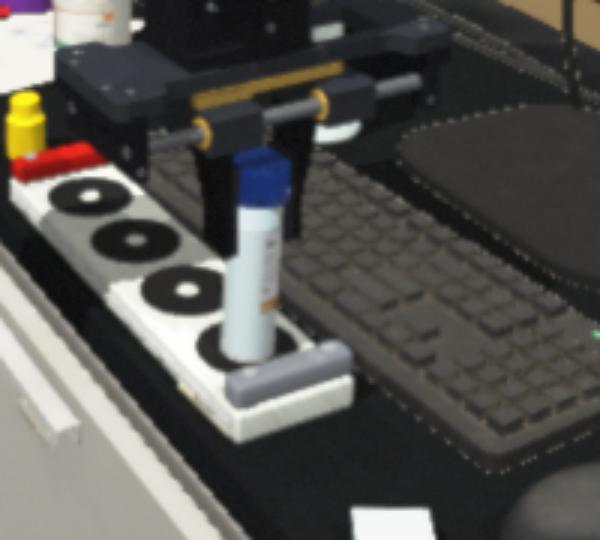

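The tube stands on the middle of the grey-end disc, with its cap top at about 0.131 m (expected 0.130). Releasing.

```bash
python3 -m inch '{"delta_pos": [[0,0,0],[0,0,0],[0,0,0],[0,0,0],[0,0,0],[0,0,0],[0,0,0],[0,0,0]], "turn": [0,0,0,0,0,0,0,0]}' 0.08; python3 st.py; python3 cap.py
```

```text
time: 9.52
ee_pos: [0.4284, -0.1346, 0.0819]
tcp_rot: [0.704, 0.711, 0.005, 0.009]
ft_force: [-0.2, 0.6, -0.4]
opening: 0.841
t 9.52 tcp [ 0.4284 -0.1346  0.0819] grasp [ 0.4281 -0.1345  0.1006] z [ 0.02  -0.006 -1.   ] yaw y-axis deg 0.6 open 73.1 F [-0.2  0.6 -0.4] q [ 0.67  0.34 -0.54  2.18  0.29  0.67 -0.06]
378 [[ 0.4095 -0.1552  0.1115]
 [ 0.4379 -0.1258  0.1299]]
```

```bash
python3 -m inch '{"delta_pos": [[0,0,0.015],[0,0,0.025],[0,0,0.025],[0,0,0.025],[0.01,0.02,0.02],[0.015,0.035,0.01],[0.015,0.035,0],[0.015,0.035,0],[0.015,0.035,0],[0.015,0.035,0]], "turn": [0,0,0,0,0,0,0,0,0,0]}' 0.087; python3 st.py;python3 cap.py
```

```text
time: 10.4
ee_pos: [0.5114, 0.0584, 0.2082]
tcp_rot: [0.712, 0.702, 0.003, 0.01]
ft_force: [1.0, -1.6, -0.0]
opening: 0.997
t 10.4 tcp [0.5114 0.0584 0.2082] grasp [0.5111 0.0586 0.2269] z [ 0.018 -0.01  -1.   ] yaw y-axis deg -0.8 open 86.8 F [ 1.  -1.6 -0. ] q [ 0.38  0.29 -0.7   1.91  0.24  1.01 -0.44]
394 [[ 0.4093 -0.155   0.1112]
 [ 0.4393 -0.1256  0.1298]]
```

Tube is still standing. Next, the jar.

```bash
python3 -m inch '{"delta_pos": [[0.006,0.035,0],[0.006,0.035,0],[0.006,0.035,0],[0.006,0.035,0],[0.006,0.035,0],[0.006,0.035,0],[0.004,0.025,0],[0.002,0.015,0],[0,0.005,0],[0,0,0]], "turn": [0,0,0,0,0,0,0,0,0,0]}' 0.087; python3 st.py
```

```text
time: 11.28
ee_pos: [0.5536, 0.3317, 0.2063]
tcp_rot: [0.707, 0.708, 0.006, 0.006]
ft_force: [-0.5, -1.1, 0.4]
opening: 1.001
t 11.28 tcp [0.5536 0.3317 0.2063] grasp [0.5533 0.3317 0.225 ] z [ 0.018 -0.001 -1.   ] yaw y-axis deg 0.1 open 87.1 F [-0.5 -1.1  0.4] q [-0.12  0.52 -0.71  1.61  0.38  1.14 -0.92]
```

```bash
python3 -m inch '{"delta_pos": [[0.002,0.002,-0.02],[0.002,0.002,-0.025],[0,0,-0.025],[0,0,-0.015],[0,0,0],[0,0,0]], "turn": [0,0,0,0,0,0]}' 0.087; python3 st.py
python3 - <<'E'
from h import *
o=get_obs();c=camera("wrist");cv2.imwrite("pics/w2.png",c["frame"])
print(proj(c,(.558,.336,.082),o))
E
```

```text
time: 11.78
ee_pos: [0.5597, 0.3261, 0.1194]
tcp_rot: [0.709, 0.705, 0.005, 0.01]
ft_force: [0.6, -0.1, 0.2]
opening: 1.0
t 11.78 tcp [0.5597 0.3261 0.1194] grasp [0.5593 0.3262 0.1381] z [ 0.021 -0.006 -1.   ] yaw y-axis deg -0.3 open 87.0 F [ 0.6 -0.1  0.2] q [-0.15  0.61 -0.66  1.69  0.45  0.99 -0.97]
[[274.50523971 224.28244656]]
```

View pics/w2.png

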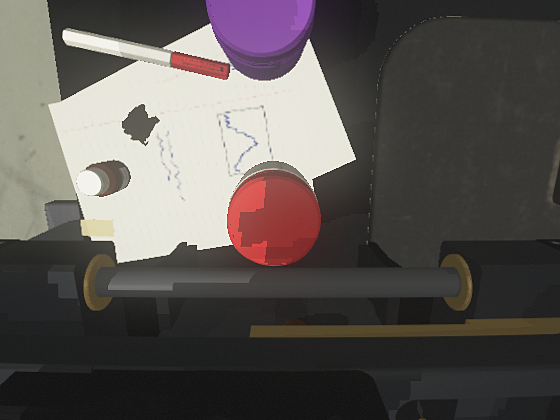

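Wrist view: the red cap is centred at (274,219), predicted (274,224). That leaves x confirmed and the jar perhaps 3 mm further in +y.

```bash
python3 -m inch '{"delta_pos": [[-0.001,0.006,0],[-0.001,0.006,-0.01],[0,0.001,-0.018],[-0.001,0.001,-0.018],[0,0.001,-0.015],[0,0.001,-0.01],[0,0,0]], "turn": [0,0,0,0,0,0,0]}' 0.087; python3 st.py
```

```text
time: 12.42
ee_pos: [0.5606, 0.3471, 0.053]
tcp_rot: [0.71, 0.704, 0.013, 0.011]
ft_force: [-0.7, 0.0, -0.7]
opening: 1.002
t 12.42 tcp [0.5606 0.3471 0.053 ] grasp [0.5599 0.347  0.0717] z [ 0.034  0.002 -0.999] yaw y-axis deg -0.5 open 87.1 F [-0.7  0.  -0.7] q [-0.21  0.69 -0.61  1.71  0.52  0.88 -1.05]
```

```bash
python3 -m inch '{"delta_pos": [[-0.002,-0.005,-0.005],[0,-0.004,-0.005],[0,0,-0.003],[0,0,0],[0,0,0]], "turn": [0,0,0,0,0]}' 0.087; python3 st.py
```

```text
time: 12.83
ee_pos: [0.5594, 0.3388, 0.0413]
tcp_rot: [0.71, 0.704, 0.015, 0.011]
ft_force: [0.6, -0.0, 0.1]
opening: 1.0
t 12.83 tcp [0.5594 0.3388 0.0413] grasp [0.5587 0.3387 0.06  ] z [ 0.037  0.005 -0.999] yaw y-axis deg -0.5 open 87.0 F [ 0.6 -0.   0.1] q [-0.2   0.69 -0.6   1.74  0.54  0.84 -1.06]
```

```bash
python3 -m inch '{"delta_pos": [[0,0,0],[0,0,0],[0,0,0],[0,0,0],[0,0,0],[0,0,0],[0,0,0]], "turn": [0,0,0,0,0,0,0]}' 0.05 35; python3 st.py;  python3 -m inch '{"delta_pos": [[0,0,0.012],[0,0,0.016],[0,0,0.018],[0,0,0.018],[0,0,0.018],[0,0,0.01],[0,0,0]], "turn": [0,0,0,0,0,0,0]}'; python3 st.py
```

```text
time: 13.42
ee_pos: [0.5598, 0.3392, 0.0427]
tcp_rot: [0.71, 0.704, 0.016, 0.012]
ft_force: [-1.1, -0.0, -0.2]
opening: 0.755
t 13.42 tcp [0.5598 0.3392 0.0427] grasp [0.5591 0.3391 0.0614] z [ 0.039  0.006 -0.999] yaw y-axis deg -0.5 open 65.7 F [-1.1 -0.  -0.2] q [-0.2   0.69 -0.6   1.74  0.53  0.84 -1.06]
time: 14.0
ee_pos: [0.5569, 0.3365, 0.1379]
tcp_rot: [0.71, 0.704, 0.012, 0.011]
ft_force: [0.2, 0.6, -2.6]
opening: 0.752
t 14.0 tcp [0.5569 0.3365 0.1379] grasp [0.5563 0.3365 0.1566] z [ 0.032  0.001 -0.999] yaw y-axis deg -0.5 open 65.5 F [ 0.2  0.6 -2.6] q [-0.15  0.59 -0.67  1.67  0.44  1.01 -0.98]
```

```bash
python3 -m inch '{"delta_pos": [[-0.006,-0.02,0],[-0.01,-0.03,0],[-0.01,-0.032,0],[-0.01,-0.032,0],[-0.01,-0.032,0],[-0.01,-0.032,0],[-0.01,-0.032,0],[-0.01,-0.03,0],[-0.01,-0.025,0],[-0.008,-0.02,0]], "turn": [0,0,0,0,0,0,0,0,0,0]}'; python3 st.py
```

```text
time: 14.83
ee_pos: [0.4518, 0.0461, 0.1331]
tcp_rot: [0.706, 0.708, 0.011, 0.006]
ft_force: [0.2, -0.8, -3.6]
opening: 0.755
t 14.83 tcp [0.4518 0.0461 0.1331] grasp [0.4514 0.046  0.1518] z [ 0.023  0.007 -1.   ] yaw y-axis deg 0.1 open 65.7 F [ 0.2 -0.8 -3.6] q [ 0.45  0.29 -0.74  2.12  0.28  0.8  -0.46]
```

```bash
python3 -m inch '{"delta_pos": [[-0.005,-0.025,0],[-0.005,-0.025,0],[-0.004,-0.02,0],[-0.004,-0.015,0],[-0.003,-0.01,0],[0,-0.004,0],[0,0,0],[0,0,0]], "turn": [0,0,0,0,0,0,0,0]}'; python3 st.py
```

```text
time: 15.5
ee_pos: [0.4214, -0.064, 0.1292]
tcp_rot: [0.709, 0.705, 0.006, 0.003]
ft_force: [-1.0, 0.4, -3.3]
opening: 0.755
t 15.5 tcp [ 0.4214 -0.064   0.1292] grasp [ 0.4211 -0.0641  0.1479] z [ 0.013  0.003 -1.   ] yaw y-axis deg -0.4 open 65.7 F [-1.   0.4 -3.3] q [ 0.68  0.25 -0.71  2.17  0.23  0.78 -0.18]
```

```bash
python3 -m inch '{"delta_pos": [[0.003,-0.002,-0.006],[0.003,-0.002,-0.01],[0,-0.001,-0.01],[0,-0.001,-0.01],[0,0,-0.006],[0,0,0],[0,0,0]], "turn": [0,0,0,0,0,0,0]}'; python3 st.py
```

```text
time: 16.08
ee_pos: [0.4285, -0.066, 0.0813]
tcp_rot: [0.707, 0.708, 0.006, 0.002]
ft_force: [1.3, 0.7, -3.4]
opening: 0.755
t 16.08 tcp [ 0.4285 -0.066   0.0813] grasp [ 0.4283 -0.0661  0.1   ] z [ 0.011  0.007 -1.   ] yaw y-axis deg 0.1 open 65.7 F [ 1.3  0.7 -3.4] q [ 0.63  0.35 -0.66  2.2   0.33  0.68 -0.26]
```

```bash
python3 -m inch '{"delta_pos": [[-0.001,-0.002,-0.005],[0,-0.001,-0.005],[0,0,-0.003],[0,0,-0.002],[0,0,0]], "turn": [0,0,0,0,0]}'; python3 st.py
python3 - <<'E'
from h import *
from scipy.optimize import least_squares
for n in ["scene","side"]:
    c=camera(n);P=cloud(c);cv2.imwrite(f"pics/{n}4.png",cv2.resize(c["frame"][200:380,220:420],None,fx=3,fy=3))
    q=P.reshape(-1,3);q=q[(q[:,2]>.04)&(q[:,2]<.07)&(np.hypot(q[:,0]-.4275,q[:,1]+.07)<.045)]
    s=least_squares(lambda p:np.hypot(*(q[:,:2]-p).T)-.033,[.4275,-.07],loss="soft_l1",f_scale=.001);print(n,len(q),s.x.round(4))
E
```

```text
time: 16.5
ee_pos: [0.4279, -0.0692, 0.0651]
tcp_rot: [0.707, 0.708, 0.007, 0.002]
ft_force: [0.8, -0.3, -2.8]
opening: 0.757
t 16.5 tcp [ 0.4279 -0.0692  0.0651] grasp [ 0.4276 -0.0693  0.0838] z [ 0.013  0.006 -1.   ] yaw y-axis deg 0.1 open 65.8 F [ 0.8 -0.3 -2.8] q [ 0.61  0.38 -0.64  2.21  0.36  0.64 -0.29]
scene 414 [ 0.4273 -0.0713]
side 504 [ 0.4262 -0.0727]
```

View pics/side4.png

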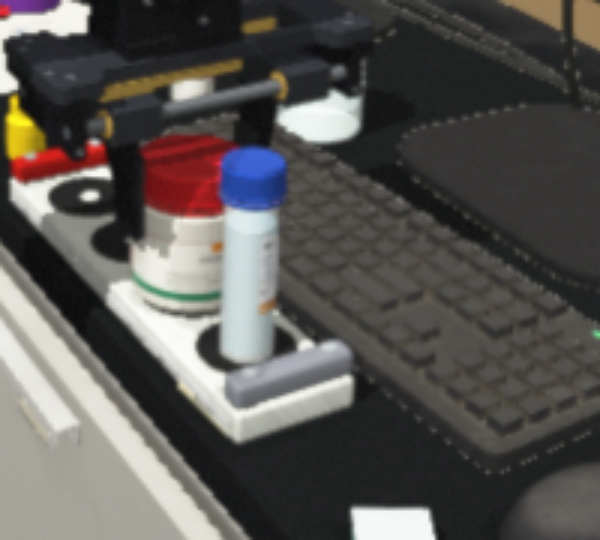

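The jar sits just above its disc, about 2 mm too far towards −y. I nudge it and lower it.

```bash
python3 -m inch '{"delta_pos": [[0,0.002,-0.002],[0,0,-0.002],[0,0,-0.001],[0,0,0],[0,0,0]], "turn": [0,0,0,0,0]}'; python3 st.py
```

```text
time: 17.02
ee_pos: [0.429, -0.0671, 0.0614]
tcp_rot: [0.707, 0.708, 0.007, 0.004]
ft_force: [-0.8, -0.6, -2.7]
opening: 0.754
t 17.02 tcp [ 0.429  -0.0671  0.0614] grasp [ 0.4287 -0.0672  0.0801] z [ 0.015  0.004 -1.   ] yaw y-axis deg 0.1 open 65.6 F [-0.8 -0.6 -2.7] q [ 0.6   0.38 -0.63  2.22  0.38  0.63 -0.3 ]
```

```bash
python3 -m inch '{"delta_pos": [[0,0,-0.002],[0,0,-0.001],[0,0,0]], "turn": [0,0,0]}'; python3 st.py
```

```text
time: 17.27
ee_pos: [0.4285, -0.0671, 0.0607]
tcp_rot: [0.707, 0.708, 0.005, 0.004]
ft_force: [-0.8, -0.0, -2.4]
opening: 0.752
t 17.27 tcp [ 0.4285 -0.0671  0.0607] grasp [ 0.4282 -0.0671  0.0794] z [ 0.013  0.001 -1.   ] yaw y-axis deg 0.1 open 65.5 F [-0.8 -0.  -2.4] q [ 0.59  0.38 -0.63  2.22  0.38  0.63 -0.31]
```

```bash
python3 -m inch '{"delta_pos": [[0,0,-0.002],[0,0,0],[0,0,0]], "turn": [0,0,0]}'; python3 st.py; python3 -m inch '{"delta_pos": [[0,0,0],[0,0,0],[0,0,0],[0,0,0],[0,0,0],[0,0,0]], "turn": [0,0,0,0,0,0]}' 0.087; python3 st.py
```

```text
time: 17.52
ee_pos: [0.4288, -0.0671, 0.0602]
tcp_rot: [0.706, 0.708, 0.004, 0.005]
ft_force: [0.3, 0.0, -2.2]
opening: 0.753
t 17.52 tcp [ 0.4288 -0.0671  0.0602] grasp [ 0.4286 -0.0671  0.0789] z [ 0.013 -0.001 -1.   ] yaw y-axis deg 0.1 open 65.5 F [ 0.3  0.  -2.2] q [ 0.59  0.38 -0.63  2.22  0.38  0.63 -0.32]
time: 18.02
ee_pos: [0.4304, -0.0671, 0.0601]
tcp_rot: [0.707, 0.708, 0.006, 0.006]
ft_force: [-0.1, 1.0, -0.2]
opening: 0.991
t 18.02 tcp [ 0.4304 -0.0671  0.0601] grasp [ 0.4301 -0.0671  0.0788] z [ 0.016 -0.    -1.   ] yaw y-axis deg 0.1 open 86.2 F [-0.1  1.  -0.2] q [ 0.59  0.38 -0.63  2.22  0.38  0.63 -0.32]
```

```bash
python3 -m inch '{"delta_pos": [[0,0,0.012],[0,0,0.015],[0,0,0.018],[0,0,0.018],[0,0,0.015],[0,0.01,0.01],[0.01,0.02,0.01],[0.02,0.03,0],[0.02,0.03,0],[0.02,0.03,0]], "turn": [0,0,0,0,0,0,0,0,0,0]}'; python3 st.py
```

```text
time: 18.85
ee_pos: [0.4967, 0.0515, 0.1617]
tcp_rot: [0.712, 0.702, 0.002, 0.005]
ft_force: [1.3, -1.1, 0.0]
opening: 0.995
t 18.85 tcp [0.4967 0.0515 0.1617] grasp [0.4965 0.0516 0.1804] z [ 0.01  -0.005 -1.   ] yaw y-axis deg -0.9 open 86.5 F [ 1.3 -1.1  0. ] q [ 0.42  0.34 -0.74  1.98  0.3   0.92 -0.49]
```

```bash
python3 -m inch '{"delta_pos": [[0.015,0.025,0],[0.015,0.025,0],[0.015,0.025,0],[0.012,0.022,0],[0.008,0.015,0],[0.004,0.008,0],[0,0,0],[0,0,0]], "turn": [0,0,0,0,0,0,0,0]}'; python3 st.py;  python3 - <<'E'
from h import *
from scipy.optimize import least_squares
o=get_obs();c=camera("wrist");cv2.imwrite("pics/w5.png",c["frame"])
print(proj(c,[(.5784,.1957,.058),(.42,.358,.045)],o))
for n in ["scene","side"]:
    c=camera(n);P=cloud(c);cv2.imwrite(f"pics/{n}5.png",cv2.resize(c["frame"][200:380,220:420],None,fx=3,fy=3))
    q=P.reshape(-1,3);q=q[(q[:,2]>.04)&(q[:,2]<.07)&(np.hypot(q[:,0]-.4275,q[:,1]+.07)<.045)]
    s=least_squares(lambda p:np.hypot(*(q[:,:2]-p).T)-.033,[.4275,-.07],loss="soft_l1",f_scale=.001);print(n,len(q),s.x.round(4))
E
```

```text
time: 19.52
ee_pos: [0.5671, 0.1932, 0.1604]
tcp_rot: [0.708, 0.706, 0.004, 0.002]
ft_force: [0.4, -0.6, -0.5]
opening: 1.0
t 19.52 tcp [0.5671 0.1932 0.1604] grasp [0.5669 0.1931 0.1791] z [ 0.009  0.003 -1.   ] yaw y-axis deg -0.1 open 87.0 F [ 0.4 -0.6 -0.5] q [ 0.13  0.5  -0.72  1.76  0.38  1.01 -0.74]
[[290.26208705 211.77732831]
 [ 89.58113521   8.76926074]]
scene 452 [ 0.4292 -0.0696]
side 495 [ 0.4281 -0.0709]
```

View pics/w5.png

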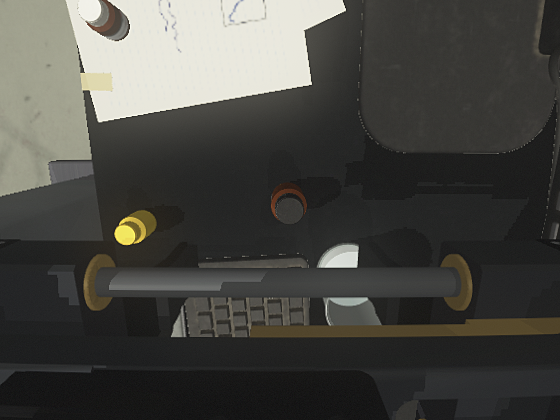

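View pics/scene5.png

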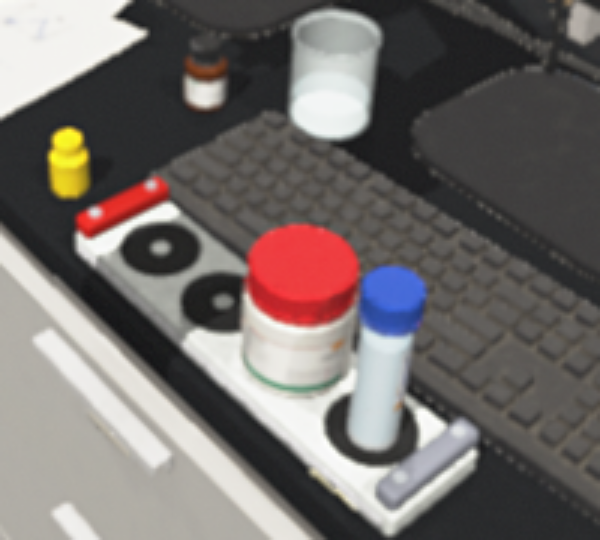

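The jar at (.4286,-.070) and the tube stand well. The dropper's cap is at (291,208) in the wrist view, against (290,212) predicted. Descending on it.

```bash
python3 -m inch '{"delta_pos": [[0.005,0.002,-0.01],[0.003,0.001,-0.02],[0,0.001,-0.022],[0,0.001,-0.022],[0,0,-0.015],[0,0,0],[0,0,0]], "turn": [0,0,0,0,0,0,0]}'; python3 st.py
```

```text
time: 20.25
ee_pos: [0.5776, 0.1871, 0.0667]
tcp_rot: [0.713, 0.701, 0.003, 0.006]
ft_force: [1.1, -0.0, 1.4]
opening: 0.998
t 20.25 tcp [0.5776 0.1871 0.0667] grasp [0.5774 0.1871 0.0854] z [ 0.013 -0.003 -1.   ] yaw y-axis deg -1.0 open 86.8 F [ 1.1 -0.   1.4] q [ 0.08  0.62 -0.64  1.82  0.49  0.86 -0.82]
```

```bash
python3 -m inch '{"delta_pos": [[0,0.004,-0.005],[0,0.004,-0.01],[0,0.002,-0.012],[0,0.001,-0.01],[0,0,-0.005],[0,0,0],[0,0,0]], "turn": [0,0,0,0,0,0,0]}'; python3 st.py
```

```text
time: 20.83
ee_pos: [0.5795, 0.1989, 0.0229]
tcp_rot: [0.714, 0.7, 0.005, 0.007]
ft_force: [0.2, 0.0, 0.0]
opening: 0.998
t 20.83 tcp [0.5795 0.1989 0.0229] grasp [0.5792 0.199  0.0416] z [ 0.017 -0.002 -1.   ] yaw y-axis deg -1.1 open 86.8 F [0.2 0.  0. ] q [ 0.03  0.68 -0.6   1.83  0.54  0.79 -0.88]
```

```bash
python3 -m inch '{"delta_pos": [[0,-0.002,-0.004],[0,0,-0.004],[0,0,0],[0,0,0]], "turn": [0,0,0,0]}'; python3 st.py; python3 -m inch '{"delta_pos": [[0,0,0],[0,0,0],[0,0,0],[0,0,0],[0,0,0],[0,0,0],[0,0,0],[0,0,0],[0,0,0],[0,0,0]], "turn": [0,0,0,0,0,0,0,0,0,0]}' 0.02 20; python3 st.py
```

```text
time: 21.17
ee_pos: [0.5801, 0.1969, 0.0148]
tcp_rot: [0.714, 0.7, 0.006, 0.007]
ft_force: [-0.8, -0.5, 0.6]
opening: 0.997
t 21.17 tcp [0.5801 0.1969 0.0148] grasp [0.5798 0.1969 0.0335] z [ 0.019 -0.002 -1.   ] yaw y-axis deg -1.1 open 86.7 F [-0.8 -0.5  0.6] q [ 0.03  0.69 -0.6   1.84  0.55  0.77 -0.88]
time: 22.0
ee_pos: [0.5807, 0.197, 0.0159]
tcp_rot: [0.714, 0.7, 0.007, 0.008]
ft_force: [-0.3, -0.7, -0.1]
opening: 0.373
t 22.0 tcp [0.5807 0.197  0.0159] grasp [0.5804 0.197  0.0346] z [ 0.02  -0.002 -1.   ] yaw y-axis deg -1.1 open 32.5 F [-0.3 -0.7 -0.1] q [ 0.03  0.68 -0.6   1.84  0.55  0.77 -0.88]
```

```bash
python3 -m inch '{"delta_pos": [[0,0,0.012],[0,0,0.02],[0,0,0.022],[0,0,0.022],[0,0,0.018],[-0.005,-0.008,0.01],[-0.015,-0.02,0],[-0.02,-0.025,0],[-0.02,-0.025,0],[-0.02,-0.025,0]], "turn": [0,0,0,0,0,0,0,0,0,0]}'; python3 st.py
```

```text
time: 22.83
ee_pos: [0.4982, 0.0967, 0.1298]
tcp_rot: [0.711, 0.703, 0.01, 0.007]
ft_force: [0.8, -0.5, 0.7]
opening: 0.373
t 22.83 tcp [0.4982 0.0967 0.1298] grasp [0.4977 0.0966 0.1485] z [ 0.024  0.005 -1.   ] yaw y-axis deg -0.6 open 32.4 F [ 0.8 -0.5  0.7] q [ 0.33  0.39 -0.74  2.01  0.36  0.85 -0.62]
```

Now to (.4275, -.001): dx −.070, dy −.098.

```bash
python3 -m inch '{"delta_pos": [[-0.015,-0.02,0],[-0.014,-0.02,0],[-0.012,-0.016,0],[-0.008,-0.012,0],[-0.005,-0.008,0],[0,0,0],[0,0,0]], "turn": [0,0,0,0,0,0,0]}'; python3 st.py
```

```text
time: 23.42
ee_pos: [0.4299, 0.0061, 0.1295]
tcp_rot: [0.714, 0.7, 0.003, 0.009]
ft_force: [-1.1, 0.6, -0.5]
opening: 0.372
t 23.42 tcp [0.4299 0.0061 0.1295] grasp [0.4296 0.0062 0.1482] z [ 0.016 -0.009 -1.   ] yaw y-axis deg -1.2 open 32.3 F [-1.1  0.6 -0.5] q [ 0.55  0.27 -0.76  2.16  0.28  0.79 -0.41]
```

```bash
python3 -m inch '{"delta_pos": [[0,-0.002,-0.01],[0,-0.002,-0.013],[0,-0.001,-0.013],[0,-0.001,-0.013],[0,-0.001,-0.01],[0,0,0],[0,0,0]], "turn": [0,0,0,0,0,0,0]}'; python3 st.py
```

```text
time: 24.0
ee_pos: [0.4324, 0.0033, 0.0662]
tcp_rot: [0.712, 0.702, 0.005, 0.009]
ft_force: [-1.2, 0.3, -0.0]
opening: 0.372
t 24.0 tcp [0.4324 0.0033 0.0662] grasp [0.4321 0.0034 0.0849] z [ 0.019 -0.005 -1.   ] yaw y-axis deg -0.8 open 32.4 F [-1.2  0.3 -0. ] q [ 0.47  0.38 -0.69  2.22  0.42  0.65 -0.53]
```

```bash
python3 -m inch '{"delta_pos": [[-0.003,-0.001,-0.006],[-0.002,-0.001,-0.008],[0,0,-0.008],[0,0,-0.003],[0,0,0],[0,0,0]], "turn": [0,0,0,0,0,0]}'; python3 st.py;  python3 - <<'E'
from h import *
from scipy.optimize import least_squares
for n in ["scene","side"]:
    c=camera(n);P=cloud(c);cv2.imwrite(f"pics/{n}6.png",cv2.resize(c["frame"][200:380,220:420],None,fx=3,fy=3))
E
```

```text
time: 24.5
ee_pos: [0.4282, 0.0026, 0.0393]
tcp_rot: [0.711, 0.703, 0.006, 0.009]
ft_force: [-0.5, 0.5, -0.6]
opening: 0.376
t 24.5 tcp [0.4282 0.0026 0.0393] grasp [0.4278 0.0027 0.058 ] z [ 0.021 -0.004 -1.   ] yaw y-axis deg -0.7 open 32.7 F [-0.5  0.5 -0.6] q [ 0.43  0.42 -0.65  2.25  0.48  0.58 -0.59]
```

View pics/side6.png

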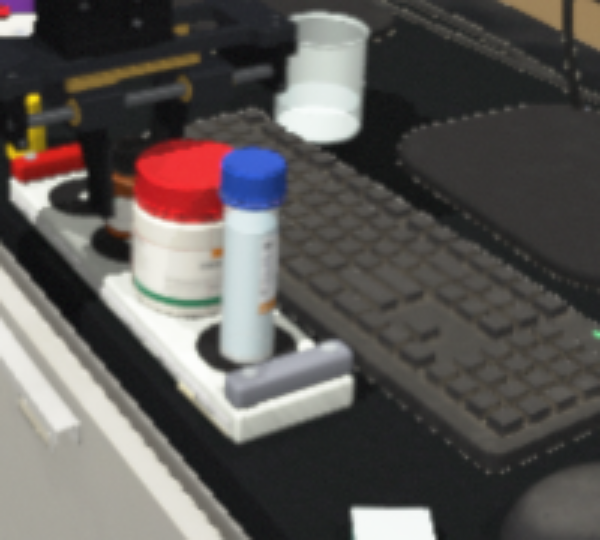

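View pics/scene6.png

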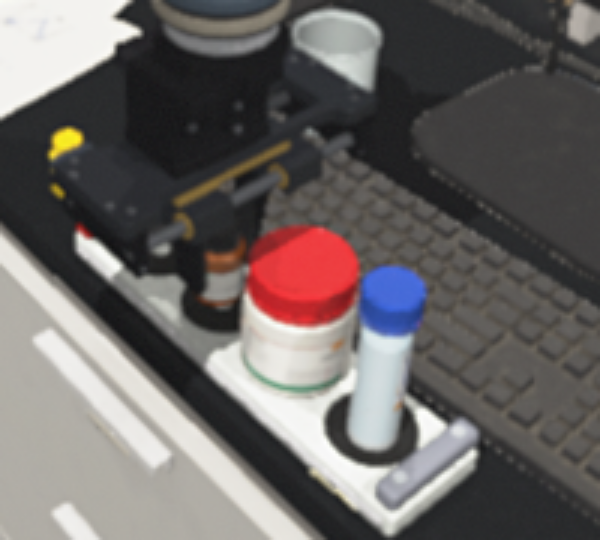

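```bash
python3 -m inch '{"delta_pos": [[-0.001,-0.003,-0.002],[0,-0.001,-0.002],[0,0,0],[0,0,0]], "turn": [0,0,0,0]}'; python3 st.py
```

```text
time: 24.93
ee_pos: [0.4281, -0.0021, 0.036]
tcp_rot: [0.712, 0.702, 0.007, 0.01]
ft_force: [1.0, 0.7, -0.4]
opening: 0.372
t 24.93 tcp [ 0.4281 -0.0021  0.036 ] grasp [ 0.4277 -0.002   0.0547] z [ 0.024 -0.004 -1.   ] yaw y-axis deg -0.7 open 32.3 F [ 1.   0.7 -0.4] q [ 0.44  0.43 -0.64  2.25  0.49  0.57 -0.58]
```

```bash
python3 -m inch '{"delta_pos": [[0,0.001,-0.002],[0,0,-0.001],[0,0,0]], "turn": [0,0,0]}'; python3 st.py
```

```text
time: 25.18
ee_pos: [0.4285, -0.0012, 0.0339]
tcp_rot: [0.712, 0.702, 0.007, 0.011]
ft_force: [-1.3, 0.1, -0.6]
opening: 0.378
t 25.18 tcp [ 0.4285 -0.0012  0.0339] grasp [ 0.428  -0.001   0.0526] z [ 0.025 -0.006 -1.   ] yaw y-axis deg -0.8 open 32.8 F [-1.3  0.1 -0.6] q [ 0.43  0.43 -0.63  2.25  0.49  0.57 -0.59]
```

```bash
python3 -m inch '{"delta_pos": [[0,0,0],[0,0,0],[0,0,0],[0,0,0],[0,0,0],[0,0,0],[0,0,0],[0,0,0]], "turn": [0,0,0,0,0,0,0,0]}' 0.07; python3 st.py; python3 -m inch '{"delta_pos": [[0,0,0.015],[0,0,0.02],[0,0,0.025],[0,0,0.025],[0,0.01,0.025],[0,0.02,0.01],[0.003,0.03,0],[0.003,0.035,0],[0.003,0.035,0],[0.003,0.035,0]], "turn": [0,0,0,0,0,0,0,0,0,0]}'; python3 st.py
```

```text
time: 25.85
ee_pos: [0.4289, -0.0007, 0.0338]
tcp_rot: [0.712, 0.702, 0.007, 0.011]
ft_force: [-0.3, -0.4, 1.0]
opening: 0.791
t 25.85 tcp [ 0.4289 -0.0007  0.0338] grasp [ 0.4285 -0.0006  0.0525] z [ 0.026 -0.005 -1.   ] yaw y-axis deg -0.8 open 68.8 F [-0.3 -0.4  1. ] q [ 0.43  0.43 -0.63  2.25  0.5   0.57 -0.6 ]
time: 26.68
ee_pos: [0.4389, 0.1611, 0.159]
tcp_rot: [0.719, 0.695, 0.005, 0.012]
ft_force: [0.7, -0.1, -1.0]
opening: 0.806
t 26.68 tcp [0.4389 0.1611 0.159 ] grasp [0.4385 0.1613 0.1777] z [ 0.023 -0.01  -1.   ] yaw y-axis deg -1.9 open 70.1 F [ 0.7 -0.1 -1. ] q [ 0.26  0.3  -0.84  2.06  0.31  0.89 -0.79]
```

```bash
python3 -m inch '{"delta_pos": [[0,0.03,0],[-0.002,0.033,0],[-0.004,0.033,0],[-0.004,0.03,0],[-0.004,0.025,0],[-0.002,0.015,0],[-0.001,0.008,0],[0,0,0],[0,0,0]], "turn": [1,1,0,0,0,0,0,0,0]}'; python3 st.py;  python3 - <<'E'
from h import *
from scipy.optimize import least_squares
o=get_obs();c=camera("wrist");cv2.imwrite("pics/w7.png",c["frame"])
print(proj(c,[(.42,.358,.045)],o))
for n in ["scene","side"]:
    c=camera(n);P=cloud(c);cv2.imwrite(f"pics/{n}7.png",cv2.resize(c["frame"][200:380,220:420],None,fx=3,fy=3))
    q=P.reshape(-1,3);q=q[(q[:,2]>.024)&(q[:,2]<.048)&(np.hypot(q[:,0]-.4275,q[:,1]+.002)<.025)]
    s=least_squares(lambda p:np.hypot(*(q[:,:2]-p).T)-.0165,[.4275,-.002],loss="soft_l1",f_scale=.001);print(n,len(q),s.x.round(4))
E
```

```text
time: 27.43
ee_pos: [0.4179, 0.3517, 0.1589]
tcp_rot: [0.702, 0.712, 0.006, 0.009]
ft_force: [-0.2, -0.5, -0.2]
opening: 0.802
t 27.43 tcp [0.4179 0.3517 0.1589] grasp [0.4175 0.3518 0.1776] z [ 0.023 -0.004 -1.   ] yaw y-axis deg 0.8 open 69.8 F [-0.2 -0.5 -0.2] q [-0.14  0.45 -0.83  1.89  0.42  0.98 -1.15]
[[277.55415487 203.78302571]]
scene 151 [ 0.4291 -0.0021]
side 87 [ 0.4279 -0.0034]
```

View pics/w7.png

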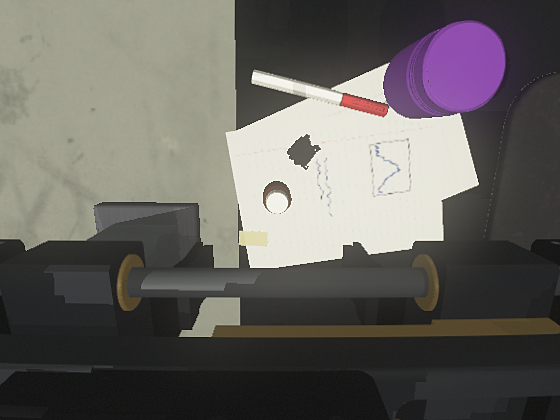

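View pics/scene7.png

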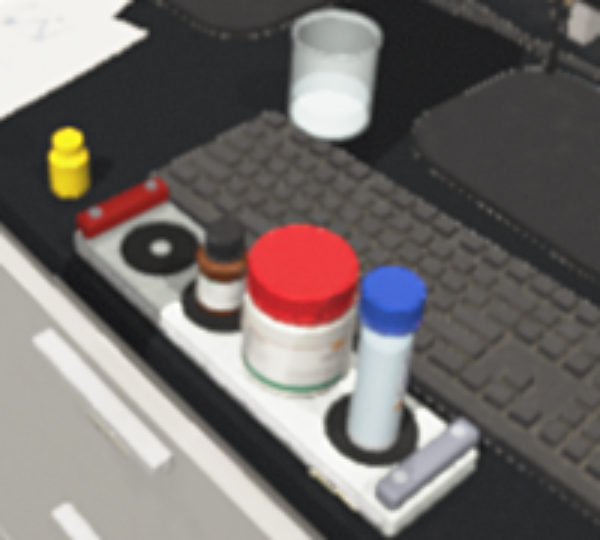

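Three are standing well: the dropper is at (.4285,-.003). The vial's cap is at (277,202), matching its prediction. Descending to the vial.

```bash
python3 -m inch '{"delta_pos": [[0,0.003,-0.01],[0,0.003,-0.02],[0,0.002,-0.022],[-0.001,0.002,-0.022],[-0.001,0.001,-0.015],[0,0,0],[0,0,0]], "turn": [0,0,0,0,0,0,0]}'; python3 st.py
```

```text
time: 28.17
ee_pos: [0.421, 0.3541, 0.0642]
tcp_rot: [0.708, 0.706, 0.006, 0.012]
ft_force: [0.3, 0.2, 0.2]
opening: 0.803
t 28.17 tcp [0.421  0.3541 0.0642] grasp [0.4205 0.3543 0.0829] z [ 0.026 -0.009 -1.   ] yaw y-axis deg -0.2 open 69.9 F [0.3 0.2 0.2] q [-0.23  0.57 -0.73  1.96  0.56  0.81 -1.29]
```

```bash
python3 -m inch '{"delta_pos": [[0,0.003,-0.008],[0,0.002,-0.013],[0,0.001,-0.014],[-0.001,0.001,-0.012],[0,0,-0.006],[0,0,0],[0,0,0]], "turn": [0,0,0,0,0,0,0]}'; python3 st.py
```

```text
time: 28.75
ee_pos: [0.4217, 0.3615, 0.0074]
tcp_rot: [0.709, 0.705, 0.008, 0.013]
ft_force: [-0.1, -0.0, 0.4]
opening: 0.801
t 28.75 tcp [0.4217 0.3615 0.0074] grasp [0.4211 0.3617 0.026 ] z [ 0.029 -0.007 -1.   ] yaw y-axis deg -0.3 open 69.7 F [-0.1 -0.   0.4] q [-0.3   0.65 -0.66  1.97  0.65  0.72 -1.37]
```

```bash
python3 -m inch '{"delta_pos": [[-0.001,-0.003,0],[0,0,0],[0,0,0]], "turn": [0,0,0]}'; python3 st.py; python3 -m inch '{"delta_pos": [[0,0,0],[0,0,0],[0,0,0],[0,0,0],[0,0,0],[0,0,0],[0,0,0],[0,0,0],[0,0,0],[0,0,0]], "turn": [0,0,0,0,0,0,0,0,0,0]}' 0.015 15; python3 st.py
```

```text
time: 29.0
ee_pos: [0.4207, 0.3588, 0.0078]
tcp_rot: [0.709, 0.705, 0.008, 0.013]
ft_force: [-0.2, 0.7, 0.3]
opening: 0.807
t 29.0 tcp [0.4207 0.3588 0.0078] grasp [0.4201 0.3589 0.0265] z [ 0.03  -0.006 -1.   ] yaw y-axis deg -0.3 open 70.2 F [-0.2  0.7  0.3] q [-0.3   0.65 -0.66  1.98  0.65  0.72 -1.37]
time: 29.83
ee_pos: [0.4217, 0.3593, 0.0097]
tcp_rot: [0.709, 0.705, 0.01, 0.013]
ft_force: [-0.2, -0.3, 0.0]
opening: 0.304
t 29.83 tcp [0.4217 0.3593 0.0097] grasp [0.4211 0.3594 0.0284] z [ 0.033 -0.004 -0.999] yaw y-axis deg -0.3 open 26.4 F [-0.2 -0.3  0. ] q [-0.3   0.64 -0.66  1.98  0.65  0.72 -1.37]
```

```bash
python3 -m inch '{"delta_pos": [[0,0,0.012],[0,0,0.02],[0,0,0.022],[0,0,0.022],[0,0,0.018],[0,-0.01,0.01],[0,-0.025,0],[0,-0.03,0],[0,-0.033,0],[0,-0.033,0]], "turn": [0,0,0,0,0,0,0,0,0,0]}'; python3 st.py
```

```text
time: 30.67
ee_pos: [0.4185, 0.2342, 0.126]
tcp_rot: [0.703, 0.711, 0.015, 0.011]
ft_force: [0.0, 0.0, -1.3]
opening: 0.306
t 30.67 tcp [0.4185 0.2342 0.126 ] grasp [0.4178 0.2341 0.1447] z [ 0.036  0.006 -0.999] yaw y-axis deg 0.6 open 26.6 F [ 0.   0.  -1.3] q [ 0.09  0.37 -0.84  2.07  0.41  0.82 -0.98]
```

```bash
python3 -m inch '{"delta_pos": [[0.003,-0.03,0.003],[0.003,-0.03,0.003],[0.003,-0.028,0.003],[0.003,-0.025,0],[0,-0.02,0],[0,-0.013,0],[0,-0.007,0],[0,0,0],[0,0,0]], "turn": [0,0,0,0,0,0,0,0,0]}'; python3 st.py
```

```text
time: 31.42
ee_pos: [0.4284, 0.0665, 0.1404]
tcp_rot: [0.706, 0.708, 0.013, 0.015]
ft_force: [-0.2, 0.3, 0.4]
opening: 0.305
t 31.42 tcp [0.4284 0.0665 0.1404] grasp [0.4277 0.0665 0.1591] z [ 0.04  -0.002 -0.999] yaw y-axis deg 0.2 open 26.5 F [-0.2  0.3  0.4] q [ 0.5   0.26 -0.86  2.16  0.3   0.8  -0.54]
```

```bash
python3 -m inch '{"delta_pos": [[0,-0.001,-0.01],[0,-0.001,-0.016],[-0.001,0,-0.018],[-0.001,0,-0.018],[-0.001,0,-0.012],[0,0,0],[0,0,0]], "turn": [0,0,0,0,0,0,0]}'; python3 st.py
```

```text
time: 32.0
ee_pos: [0.4254, 0.0736, 0.0622]
tcp_rot: [0.701, 0.713, 0.016, 0.014]
ft_force: [0.9, -0.1, -0.9]
opening: 0.313
t 32.0 tcp [0.4254 0.0736 0.0622] grasp [0.4246 0.0736 0.0809] z [ 0.043  0.003 -0.999] yaw y-axis deg 1.0 open 27.2 F [ 0.9 -0.1 -0.9] q [ 0.36  0.39 -0.75  2.24  0.48  0.63 -0.73]
```

```bash
python3 -m inch '{"delta_pos": [[0,-0.005,-0.003],[0.001,-0.005,-0.006],[0,-0.003,-0.008],[0,-0.002,-0.006],[0,0,0],[0,0,0]], "turn": [0,0,0,0,0,0]}'; python3 st.py
```

```text
time: 32.5
ee_pos: [0.4283, 0.0587, 0.0385]
tcp_rot: [0.7, 0.713, 0.018, 0.015]
ft_force: [-0.6, 0.7, -0.5]
opening: 0.304
t 32.5 tcp [0.4283 0.0587 0.0385] grasp [0.4274 0.0586 0.0572] z [ 0.047  0.005 -0.999] yaw y-axis deg 1.1 open 26.5 F [-0.6  0.7 -0.5] q [ 0.35  0.43 -0.7   2.25  0.55  0.57 -0.75]
```

```bash
python3 -m inch '{"delta_pos": [[-0.001,0,-0.003],[0,0,-0.003],[0,0,-0.002],[0,0,0],[0,0,0]], "turn": [0,0,0,0,0]}'; python3 st.py;  python3 - <<'E'
from h import *
for n in ["scene","side"]:
    c=camera(n);cv2.imwrite(f"pics/{n}8.png",cv2.resize(c["frame"][200:380,220:420],None,fx=3,fy=3))
E
```

```text
time: 32.92
ee_pos: [0.4277, 0.0587, 0.0301]
tcp_rot: [0.7, 0.713, 0.019, 0.015]
ft_force: [0.0, -0.7, -0.6]
opening: 0.306
t 32.92 tcp [0.4277 0.0587 0.0301] grasp [0.4268 0.0586 0.0488] z [ 0.048  0.005 -0.999] yaw y-axis deg 1.0 open 26.6 F [ 0.  -0.7 -0.6] q [ 0.33  0.45 -0.68  2.26  0.57  0.55 -0.77]
```

View pics/scene8.png

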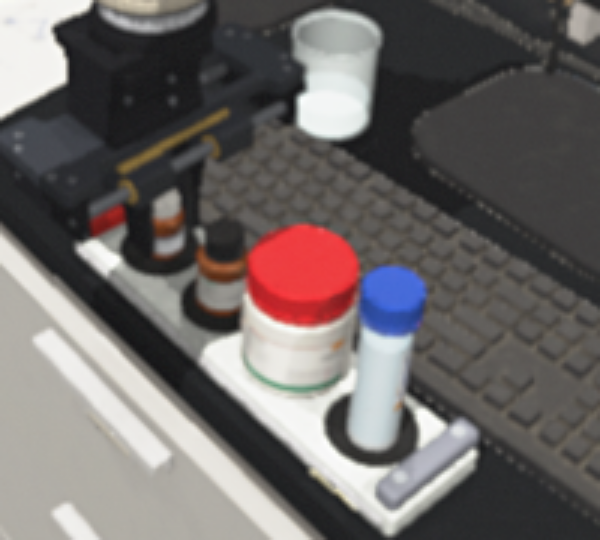

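View pics/side8.png

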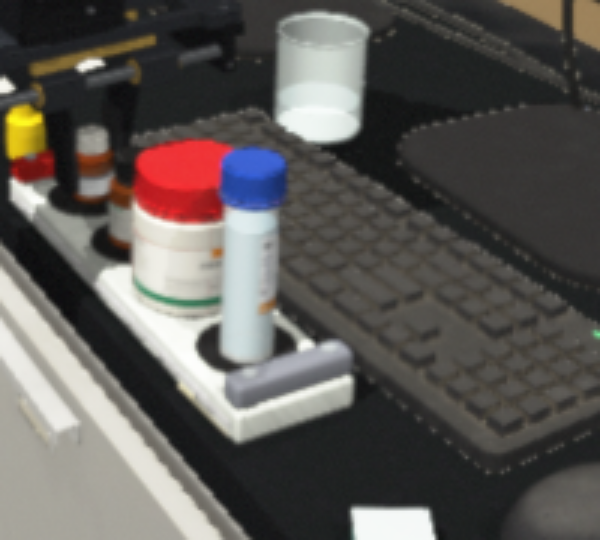

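The vial sits just above the middle of its disc, at about (168,240) in the scene crop. Final lowering.

```bash
python3 -m inch '{"delta_pos": [[0,0.001,-0.002],[0,0,-0.001],[0,0,0],[0,0,0]], "turn": [0,0,0,0]}'; python3 st.py
```

```text
time: 33.35
ee_pos: [0.428, 0.06, 0.0278]
tcp_rot: [0.7, 0.713, 0.019, 0.016]
ft_force: [-1.2, -0.7, 0.4]
opening: 0.306
t 33.35 tcp [0.428  0.06   0.0278] grasp [0.4271 0.06   0.0465] z [ 0.049  0.004 -0.999] yaw y-axis deg 1.0 open 26.6 F [-1.2 -0.7  0.4] q [ 0.32  0.45 -0.68  2.26  0.58  0.54 -0.78]
```

```bash
python3 -m inch '{"delta_pos": [[0,0,-0.002],[0,0,0],[0,0,0]], "turn": [0,0,0]}'; python3 st.py; python3 -m inch '{"delta_pos": [[0,0,0],[0,0,0],[0,0,0],[0,0,0],[0,0,0],[0,0,0],[0,0,0],[0,0,0]], "turn": [0,0,0,0,0,0,0,0]}' 0.065; python3 st.py
```

```text
time: 33.6
ee_pos: [0.4285, 0.0603, 0.0273]
tcp_rot: [0.7, 0.713, 0.018, 0.017]
ft_force: [-0.4, -0.2, -1.1]
opening: 0.304
t 33.6 tcp [0.4285 0.0603 0.0273] grasp [0.4276 0.0603 0.0459] z [ 0.05   0.002 -0.999] yaw y-axis deg 1.1 open 26.5 F [-0.4 -0.2 -1.1] q [ 0.32  0.45 -0.67  2.26  0.58  0.54 -0.79]
time: 34.27
ee_pos: [0.4288, 0.0604, 0.0267]
tcp_rot: [0.7, 0.713, 0.019, 0.017]
ft_force: [0.3, -0.5, -0.2]
opening: 0.73
t 34.27 tcp [0.4288 0.0604 0.0267] grasp [0.4279 0.0604 0.0454] z [ 0.051  0.003 -0.999] yaw y-axis deg 1.0 open 63.5 F [ 0.3 -0.5 -0.2] q [ 0.32  0.45 -0.67  2.26  0.59  0.54 -0.79]
```

```bash
python3 -m inch '{"delta_pos": [[0,0,0.012],[0,0,0.02],[0,0,0.025],[0,0,0.03],[0,0,0.03],[0.01,0.02,0.02],[0.01,0.03,0.01],[0.01,0.03,0],[0.01,0.03,0],[0,0,0]], "turn": [0,0,0,0,0,0,0,0,0,0]}'; python3 -m inch '{"delta_pos": [[0,0.03,0.01],[0,0.03,0.01],[0,0.03,0.01],[0,0,0],[0,0,0]], "turn": [0,0,0,0,0]}';python3 st.py
python3 - <<'E'
from h import *
from scipy.optimize import least_squares
T={"vial":((.4265,.0598),.0135,(.024,.04),.063),"drop":((.4272,-.0052),.0165,(.024,.048),.076),"jar":((.4275,-.0702),.033,(.03,.083),.1),"tube":((.4277,-.1352),.017,(.117,.127),.13),"beaker":((.644,.1168),.0345,(.01,.075),.08)}
for n in ["scene","side"]:
    c=camera(n);P=cloud(c).reshape(-1,3);cv2.imwrite(f"pics/{n}9.png",cv2.resize(c["frame"][180:380,180:420],None,fx=3,fy=3))
    for k,(g,r,(a,b),h) in T.items():
        q=P[(P[:,2]>a)&(P[:,2]<b)&(np.hypot(P[:,0]-g[0],P[:,1]-g[1])<r+.008)]
        s=least_squares(lambda p:np.hypot(*(q[:,:2]-p).T)-r,g,loss="soft_l1",f_scale=.001).x
        t=P[(abs(P[:,2]-h)<.006)&(np.hypot(P[:,0]-s[0],P[:,1]-s[1])<r*.6)]
        print(n,k,s.round(4),"err mm",((s-g)*1e3).round(1),"top",np.median(t[:,2]).round(4) if len(t) else None)
E
```

```text
time: 35.1
ee_pos: [0.4671, 0.1719, 0.181]
tcp_rot: [0.704, 0.71, 0.018, 0.016]
ft_force: [-0.4, 0.6, 0.2]
opening: 0.748
time: 35.52
ee_pos: [0.4655, 0.2651, 0.2108]
tcp_rot: [0.703, 0.711, 0.016, 0.015]
ft_force: [1.0, 0.0, -0.8]
opening: 0.744
t 35.52 tcp [0.4655 0.2651 0.2108] grasp [0.4647 0.2651 0.2295] z [ 0.044  0.001 -0.999] yaw y-axis deg 0.6 open 64.7 F [ 1.   0.  -0.8] q [ 0.11  0.36 -0.9   1.87  0.36  1.04 -0.93]
scene vial [0.4292 0.0594] err mm [ 2.7 -0.4] top 0.0627
scene drop [ 0.4291 -0.002 ] err mm [1.9 3.2] top 0.0754
scene jar [ 0.4294 -0.0694] err mm [1.9 0.8] top 0.0998
scene tube [ 0.427  -0.1362] err mm [-0.7 -1. ] top 0.1293
scene beaker [0.6447 0.1173] err mm [0.7 0.5] top None
side vial [0.4279 0.0585] err mm [ 1.4 -1.3] top 0.0614
side drop [ 0.4277 -0.0032] err mm [0.5 2. ] top 0.0744
side jar [ 0.4282 -0.0708] err mm [ 0.7 -0.6] top 0.0988
side tube [ 0.4264 -0.1373] err mm [-1.3 -2.1] top 0.1288
side beaker [0.6429 0.1164] err mm [-1.1 -0.4] top None
```

View pics/scene9.png

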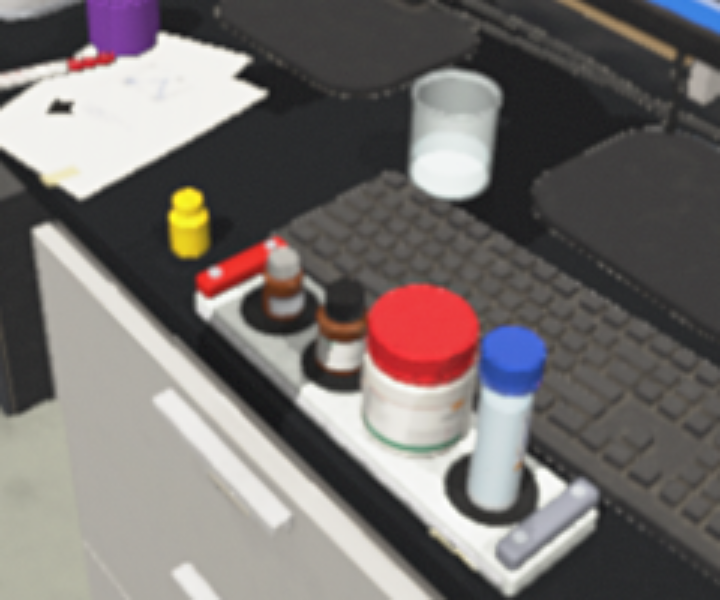

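View pics/side9.png

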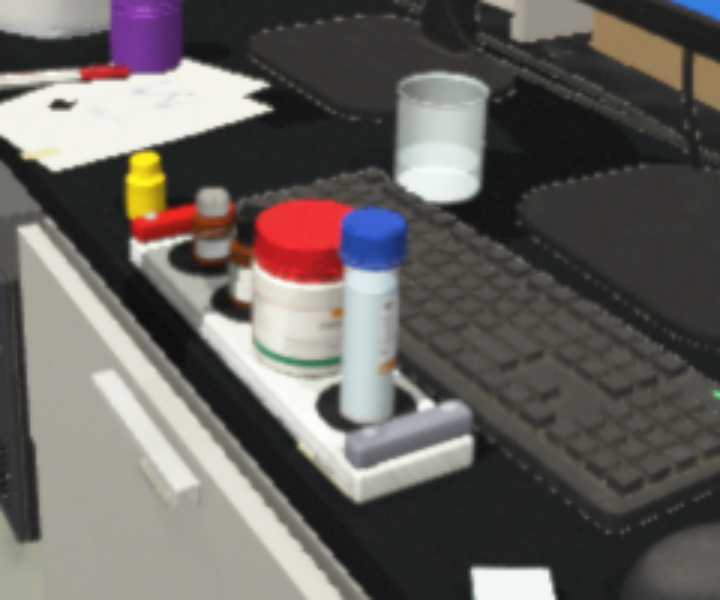

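All four containers stand upright on their discs in the right order. The beaker and decoys have not moved, and the arm is clear.

```bash
python3 -c "
from rig import finish_job; print(finish_job())"
```

```text
the job is handed in; nothing more can be done
None
```

I put the tube, jar, dropper bottle and small vial away in that sequence. From the red end block to the grey one they now stand 45, 58, 82 and 112 mm. I handed the job in at about 35.6 s of the 115 s allowed, and it reported no verdict.

**Position:** in the last check, both fixed cameras put every container within about 3.5 mm of its disc centre; the limit is 12 mm. The largest offset was the dropper bottle, +2 to +3 mm along the rail. I set it off-centre on purpose to keep the gripper clear of the jar.

**Height and tilt:** cap-top heights were within about 2 mm of where they should be, and all four look upright. I did not measure their tilt as an angle.

**Beaker:** it measured within about 1 mm of its starting place.

**Look-alikes:** I did not touch the yellow or purple ones.

**Disagreements and drift:**
- The two fixed cameras differed by 1–2 mm throughout.
- The wrist camera put the jar 3–4 mm further in y than they did.
- The tool drifted by up to about 15 mm in y and tilted by up to 0.05 rad during fast vertical moves. I corrected the position drift before each grasp and release; the tilt could not be commanded out.

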